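Stand up, box and lid the sample containers

ROBOT

A 7-joint arm with a two-finger parallel gripper is mounted at the origin on the work surface. World frame = base frame: x ahead of the robot, y to its left, z up, the work surface at z = 0. Lengths are in m, angles in rad, forces in N, time in s.
With the tool pointing down it reaches from about 0.425 to 0.925 m from the base axis. Payload 6.8 kg.
Tool frame: the origin (TCP) lies at the very end of the fingers, on their centre line; the grasp point (between the pads) lies 19 mm behind it; y points along the fingers, x is the direction in which the jaws open and shut, and the axes are right-handed (so a half turn about y gives the same grasp; the last joint's range is limited). The gripper opens to 85 mm and grips with 20 to 120 N. Pads are 22 mm wide; open, the fingers measure 114 mm over their backs; the gripper's body (76 mm by 85 mm) begins 54 mm behind the grasp point. The pads swing forward as they close: fully open they stand 13 mm farther back than shut.
Start: joints at [1.24, 0.477, 0.022, 1.555, -0.011, 1.109, -0.083], TCP at [0.149, -0.658, 0.231] pointing down, gripper open.
Joint ranges: [-2.96, 2.96], [-0.34, 2.1], [-1.41, 1.46], [0.24, 2.44], [-1.37, 4.51], [0.17, 1.92], [-2.96, 2.96]. Speed limits (rad/s): [2.39, 2.39, 3.14, 3.14, 3.14, 3.14, 3.14].

INTERFACE

Orientations are given as a rotation vector (axis times angle).
In Python, from bench import r, imaging gives the robot as it stands.
- The arm moves only by the shell command python3 -m jog 'ROWS' [FORCE]. ROWS is text: rows parted by semicolons, each of 7 numbers parted by spaces: the turn, a rotation vector about the tool's x, y, z in degrees, then the shift along the tool's x, y, z in mm, then the opening, from 0 (shut) to 1 (fully open). A call has exactly 5 rows; each row shifts and turns the commanded pose from where the row before left it, along the tool's axes as they then stand; what a row does not reach is not made up. A row lasts 1/12 s, in which the tool goes at most 41.7 mm and 7.16 degrees, less where a joint would pass 70% of its speed; a pose out of reach is approached as far as the arm can. A call with a gripper value outside its range is refused whole. The fingers move at their own pace and stop on an object; FORCE is the grip in N (left out, the last holds). Time passes only in rows, so rows that do not move let the fingers close, or fill a call up. It gives the time, the measured TCP pose, the force and the opening at its end, in the units of the state.
- r.get_obs(): the state, without advancing time (a new reading comes with each control period).
- imaging.grab_frame(name): name is "scene" or "top"; returns a dict with "color" (400x640x3 uint8, red, green, blue), "z_map" (400x640 float32, m along the optical axis (not along the pixel's ray), 0 where there is no reading), "fx", "fy", "cx", "cy" (pixels), "k1" (the pictures are not rectified: a ray, as slopes to the right and down, at radius r is drawn at 1 + k1 r^2 times it, then the intrinsics apply), "world_to_cam" (4x4, takes a point from world to camera coordinates). Camera axes: x right, y up, looking along -z (the intrinsics and any distortion apply to the point x, -y, -z); pixel columns grow to the right and rows downward; lengths in m; the calibration is good to about 2 mm. A picture is of the moment at which its call begins.
- r.hand_in(): hands the job in, once; it reports no verdict.
The state is a dict: "clock": time; "joints": joint angles; "qvel": joint speeds; "tau": joint torques, N m; "tcp_pos": TCP position; "orientation": TCP orientation; "contact_force": force on the tool from outside, world axes, zero at the start; "moment": the same for the moment, N m; "grip_width": finger opening in m.
Only numpy, scipy, OpenCV 4.12 (cv2) and the standard library are available. Lean on these libraries where they do the work, as an engineer would, in place of code of your own. Each camera call takes 0.05 s, during which the arm holds its last target.

TASK

Stand every sample container that lies on the white board up on its foot, so that all of them stand upright together along the board's raised back wall (the wall is there as a stop: butt the foot against it while lifting the end with the ball-shaped stopper). Then put them all upright into the transport box, one to a bay. Finally close the box: hook the lid's tongue under the two claws at a clear tilt, swing it down until it lies flat and fully home on the rim inside the front lip; leave the other things on the bench alone.

Things in the scene. Friction and masses are not known exactly. Their poses are not given: they have to be found in the camera images.
- board: fixed white board, 240 mm (x) by 300 mm (y), 6 mm thick, with a raised back wall along its far (+x) edge, 40 mm high above the board and 14 mm thick. Origin: centre of its underside on the bench; x points to the back wall. No rims on the other three sides. A gripped container does not swing down by its own weight
- stop (a point): middle of the foot of the back wall's inner face, on the board's upper surface (6 mm above the bench); x points into the wall (square to it), y along it, z up. The wall's face spans 150 mm either side
- tube_a_mid (a point): sample container (may be absent: 2 or 3 are there), 100 mm long, 120 g: clear cylinder 32 mm in diameter, at one end a ball-shaped red stopper (diameter 40 mm), at the other a square foot 40 x 40 mm, 10 mm thick. Point: its centre; x runs from foot to ball (ball's centre 30 mm along +x), y, z square to the foot's sides. It starts lying, ball towards the robot, and does not roll
- tube_b_mid (a point): sample container (may be absent: 2 or 3 are there), 100 mm long, 120 g: clear cylinder 32 mm in diameter, at one end a ball-shaped red stopper (diameter 40 mm), at the other a square foot 40 x 40 mm, 10 mm thick. Point: its centre; x runs from foot to ball (ball's centre 30 mm along +x), y, z square to the foot's sides. It starts lying, ball towards the robot, and does not roll
- tube_c_mid (a point): sample container (may be absent: 2 or 3 are there), 100 mm long, 120 g: clear cylinder 32 mm in diameter, at one end a ball-shaped red stopper (diameter 40 mm), at the other a square foot 40 x 40 mm, 10 mm thick. Point: its centre; x runs from foot to ball (ball's centre 30 mm along +x), y, z square to the foot's sides. It starts lying, ball towards the robot, and does not roll
- box: fixed grey transport box, open on top, 204 mm long (x), 122 mm wide (y), rim 112 mm above the bench. Origin: centre of its underside; x points to the end with the claws. Inside 170 mm (x) by 110 mm (y), floor 6 mm thick, so 106 mm deep
- bay0 (a point): centre of the floor of the box's near bay (6 mm above the bench), axes as the box; the bay is 53 mm (x) by 52 mm (y), bounded by 4 mm thick ribs that stand 45 mm above the floor. Bay centres are 57 mm apart
- bay1 (a point): centre of the floor of the box's middle bay (6 mm above the bench), axes as the box; the bay is 53 mm (x) by 52 mm (y), bounded by 4 mm thick ribs that stand 45 mm above the floor. Bay centres are 57 mm apart
- bay2 (a point): centre of the floor of the box's claw-end bay (6 mm above the bench), axes as the box; the bay is 53 mm (x) by 52 mm (y), bounded by 4 mm thick ribs that stand 45 mm above the floor. Bay centres are 57 mm apart
- claws (a point): on the inner face of the box's back plate, at rim height, y = 0, axes as the box. Two claws reach 14 mm from this plate towards -x, their undersides 13 mm above the rim (6 mm thick, 26 mm wide, centred at y = -30 and +30 mm); cheeks at y = -50 and +50 mm bound the space below them
- lip (a point): on the inner face of the box's front lip, at rim height, y = 0, 190 mm from the back plate, axes as the box. The lip stands 9 mm above the rim across the box's width and is 6 mm thick (towards -x)
- lid_grip (a point): in the handle bar of the loose white lid (220 g, lying on the bench right side up), 22 mm above the lid's underside; x points to the tongue, z up. The bar is 14 mm thick (x), 62 mm long (y) and stands on the 6 mm plate, its top 40 mm above the underside. From here the tongue's tip is 101 mm along +x, the near edge 81 mm along -x
- lid_edge (a point): middle of the tip of the lid's tongue, on the underside, axes as the lid. The tongue is 84 mm wide, 6 mm thick and sticks out 20 mm from the plate. Lid home: underside flat on the rim, tongue under the claws, 8 mm of play along x between lip and back plate, 8 mm either side along y
- lid_back (a point): middle of the lid's near edge (the one opposite the tongue), on the underside, axes as the lid. The plate is 162 mm (x) by 122 mm (y), 6 mm thick; with the tongue the lid is 182 mm long
- spray: bystander: white bottle, 60 mm in diameter, 150 mm high, origin at the centre of its base; leave alone
- jar: bystander: clear jar, 72 mm in diameter, 95 mm high, origin at the centre of its base; leave alone
- rack: bystander: white block rack, 80 x 160 x 45 mm, with red-capped thin tubes up to 90 mm high, origin at the centre of its base; leave alone

How it is judged:
By the outcome, as a careful person would: the job done as asked, in the order asked, and still so for the second after the job is handed in, with the robot touching nothing.
Of tube_a, tube_b, tube_c only 2 to 3 are there at a start; the rules pass over those that are not, and their reading is None.
At some moment in a run one of lid, tube_a, tube_c may be knocked a few centimetres aside while the robot is not near it.
It also fails if it takes over 210 s, if anything falls off the work surface, if the arm or the gripper's body presses on something with over 40 N, if the wrist force passes 120 N, or if a joint passes its speed limit or range.

## Working session

There is one attempt and no reset: what is moved stays moved. The work goes in short steps, Python scripts to look and compute and a shell command to move; the robot and the scene stay as the last step left them, time stands still between calls to the robot, and variables do not carry over. Pictures are saved under pics/ and viewed, and the job is handed in when it is done.

```bash
ls -la; mkdir -p pics
cat > h.py <<'E'
import numpy as np, cv2
from scipy.spatial.transform import Rotation as R
from bench import r, imaging
def grab(name,fn=None):
    f=imaging.grab_frame(name)
    if fn: cv2.imwrite('pics/'+fn,cv2.cvtColor(f['color'],cv2.COLOR_RGB2BGR))
    return f
def ray(f,u,v):
    xd=(u-f['cx'])/f['fx']; yd=(v-f['cy'])/f['fy']
    x,y=xd,yd
    for _ in range(30):
        s=1+f['k1']*(x*x+y*y); x,y=xd/s,yd/s
    T=np.linalg.inv(f['world_to_cam'])
    d=T[:3,:3]@np.array([x,-y,-1.0]); return T[:3,3],d
def onplane(f,u,v,z):
    o,d=ray(f,u,v); return o+d*(z-o[2])/d[2]
def depthpt(f,u,v):
    o,d=ray(f,u,v); z=f['z_map'][int(round(v)),int(round(u))]; return o+d*z
def cloud(f):
    v,u=np.mgrid[0:400,0:640]
    xd=(u-f['cx'])/f['fx']; yd=(v-f['cy'])/f['fy']; x,y=xd.copy(),yd.copy()
    for _ in range(30):
        s=1+f['k1']*(x*x+y*y); x,y=xd/s,yd/s
    T=np.linalg.inv(f['world_to_cam'])
    d=np.stack([x,-y,-np.ones_like(x)],-1)@T[:3,:3].T
    return T[:3,3]+d*f['z_map'][...,None]
def proj(f,p):
    p=np.asarray(p,float); c=f['world_to_cam'][:3,:3]@p+f['world_to_cam'][:3,3]
    x,y=c[0]/-c[2],-c[1]/-c[2]; s=1+f['k1']*(x*x+y*y)
    return f['fx']*x*s+f['cx'],f['fy']*y*s+f['cy']
def st():
    o=r.get_obs(); M=R.from_rotvec(o['orientation']).as_matrix()
    print('t',round(o['clock'],2),'tcp',np.round(o['tcp_pos'],4),'F',np.round(o['contact_force'],1),'w',round(o['grip_width'],4)); print(np.round(M,3)); print('q',np.round(o['joints'],3))
    return o,M
E
python3 - <<'E'
from h import *
st()
for n in('scene','top'):
    f=grab(n,n+'0.png'); print({k:(np.round(v,3) if k!='color' and k!='z_map' else v.shape) for k,v in f.items()})
E
```

```text
total 12
drwxr-xr-x  3 agent agent 4096 Dec  6 22:34 .
drwxr-xr-x 23 root  root  4096 Dec  6 22:34 ..
drwxr-xr-x  2 agent agent 4096 Dec  6 22:34 pics
t 0.0 tcp [ 0.149  -0.6577  0.2303] F [-0.5  0.2  0.4] w 0.0853
[[ 0.221 -0.001  0.975]
 [-0.975  0.002  0.221]
 [-0.002 -1.    -0.   ]]
q [ 1.24   0.478  0.022  1.556 -0.011  1.109 -0.083]
{'color': (400, 640, 3), 'z_map': (400, 640), 'fx': np.float64(462.318), 'fy': np.float64(462.318), 'cx': np.float64(314.402), 'cy': np.float64(203.069), 'k1': np.float64(-0.065), 'world_to_cam': array([[-0.854,  0.52 ,  0.017,  0.517],
       [-0.39 , -0.662,  0.64 ,  0.179],
       [ 0.344,  0.54 ,  0.768, -1.824],
       [ 0.   ,  0.   ,  0.   ,  1.   ]])}
{'color': (400, 640, 3), 'z_map': (400, 640), 'fx': np.float64(455.82), 'fy': np.float64(455.82), 'cx': np.float64(313.556), 'cy': np.float64(194.862), 'k1': np.float64(-0.091), 'world_to_cam': array([[ 0.02 , -1.   , -0.004, -0.016],
       [ 0.998,  0.019,  0.057, -0.595],
       [-0.057, -0.005,  0.998, -1.824],
       [ 0.   ,  0.   ,  0.   ,  1.   ]])}
```

View pics/scene0.png

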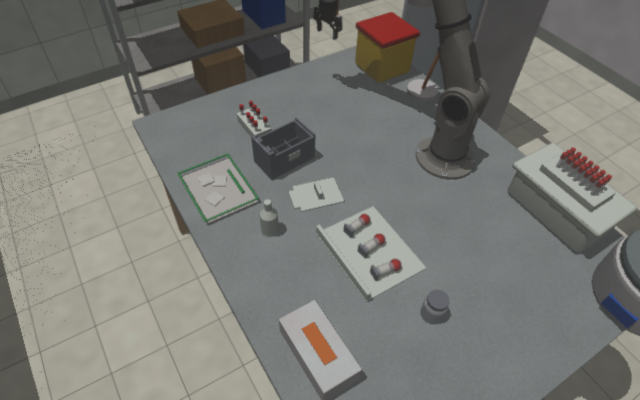

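View pics/top0.png

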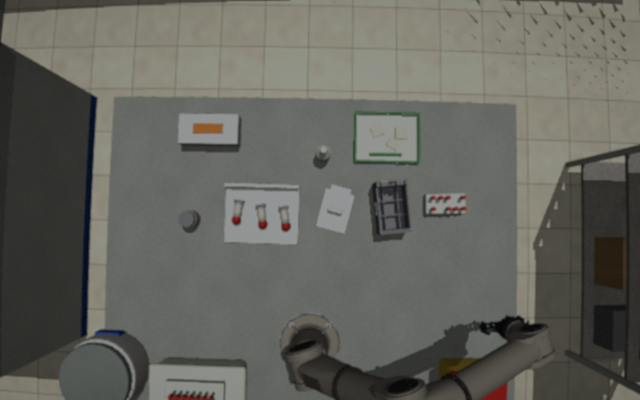

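Run:
```python
from h import *
a=cv2.imread('pics/top0.png')[165:260,170:480]; cv2.imwrite('pics/topc.png',cv2.resize(a,None,fx=2.58,fy=2.58,interpolation=cv2.INTER_CUBIC))
a=cv2.imread('pics/scene0.png')[95:305,225:465]; cv2.imwrite('pics/scenec.png',cv2.resize(a,None,fx=2.8,fy=2.8,interpolation=cv2.INTER_CUBIC))
f=imaging.grab_frame('top')
for u,v in[(235,210),(250,230),(260,250),(260,187),(336,200),(335,213),(372,190),(389,207),(188,218)]:
    print(u,v,np.round(depthpt(f,u,v),3))
hsv=cv2.cvtColor(f['color'],cv2.COLOR_RGB2HSV)
m=(((hsv[...,0]<10)|(hsv[...,0]>170))&(hsv[...,1]>120)).astype(np.uint8)
n,l,s,c=cv2.connectedComponentsWithStats(m)
for i in range(1,n):
    if s[i,4]>15: print(s[i],c[i],np.round(onplane(f,*c[i],0.026),4))
```

```text
235 210 [0.527 0.308 0.042]
250 230 [0.448 0.25  0.013]
260 250 [0.368 0.209 0.003]
260 187 [0.624 0.214 0.011]
336 200 [ 0.577 -0.096  0.002]
335 213 [ 0.524 -0.093  0.005]
372 190 [ 0.621 -0.242  0.001]
389 207 [ 0.553 -0.311  0.012]
188 218 [0.491 0.482 0.095]
[233 217   7   7  42] [235.92857143 219.69047619] [0.4889 0.3059 0.026 ]
[259 221   8   7  42] [262.30952381 224.21428571] [0.473  0.1991 0.026 ]
[282 223   8   7  46] [285.54347826 226.04347826] [0.4676 0.1056 0.026 ]
[481 383  26  17 243] [497.23868313 393.46502058] [-0.1965 -0.7644  0.026 ]
[168 395   5   5  18] [170.27777778 396.94444444] [-0.2333  0.558   0.026 ]
[174 395  25   5  91] [185.3956044  397.42857143] [-0.2324  0.4959  0.026 ]
[201 396   5   4  16] [203.3125 397.8125] [-0.2307  0.4228  0.026 ]
```

View pics/topc.png

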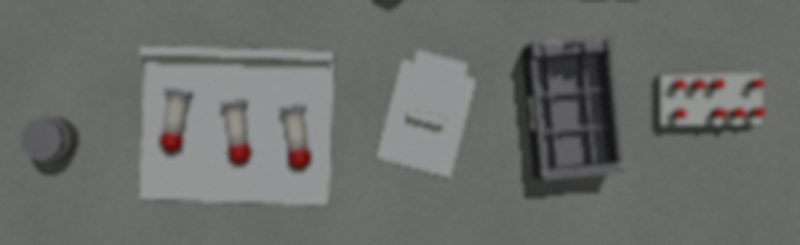

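View pics/scenec.png

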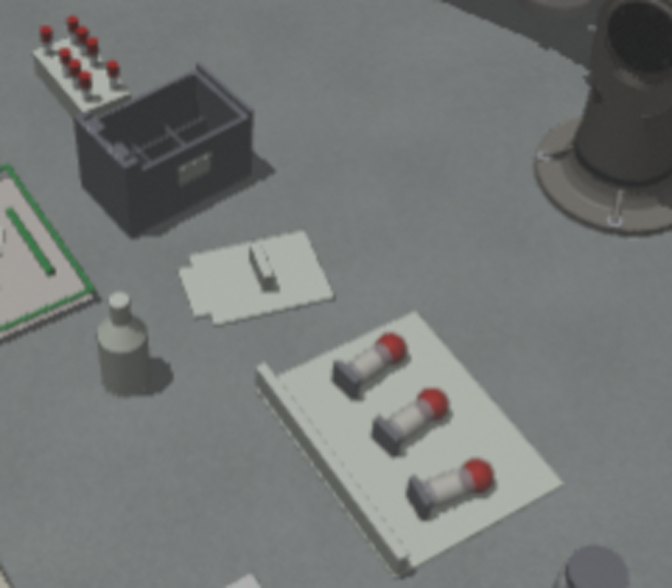

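```bash
cat > m1.py <<'E'
from h import *
def redballs(f,roi):
    hsv=cv2.cvtColor(f['color'],cv2.COLOR_RGB2HSV)
    m=(((hsv[...,0]<10)|(hsv[...,0]>170))&(hsv[...,1]>110)&(hsv[...,2]>50)).astype(np.uint8)
    n,l,s,c=cv2.connectedComponentsWithStats(m); out=[]
    for i in range(1,n):
        if s[i,4]>15 and roi[0]<c[i][0]<roi[1] and roi[2]<c[i][1]<roi[3]:
            out.append((s[i,0]+s[i,2]/2-.5,s[i,1]+s[i,3]/2-.5, s[i,2],s[i,3],c[i][0],c[i][1]))
    return out
def tri(fa,a,fb,b):
    o1,d1=ray(fa,*a);o2,d2=ray(fb,*b)
    A=np.stack([d1,-d2],1);t=np.linalg.lstsq(A,o2-o1,rcond=None)[0]
    p,q=o1+t[0]*d1,o2+t[1]*d2; return (p+q)/2,np.linalg.norm(p-q)
if __name__=='__main__':
    ft=imaging.grab_frame('top');fs=imaging.grab_frame('scene')
    bt=redballs(ft,(220,305,180,250));bs=redballs(fs,(320,430,195,290))
    for a in bt:
        for b in bs:
            p,e=tri(ft,a[4:6],fs,b[4:6])
            if e<.02: print(np.round(a,1),np.round(b,1),np.round(p,4),round(e,4))
    # average depth
    C=np.median([cloud(imaging.grab_frame('scene')) for _ in range(4)],0); D=np.median([cloud(imaging.grab_frame('top')) for _ in range(4)],0)
    np.savez('cl.npz',C=C,D=D)
    for nm,P in(('scene',C),('top',D)):
        P=P.reshape(-1,3)
        for q in bt:
            c=onplane(ft,q[4],q[5],.026)
            s=P[(abs(P[:,1]-c[1]-0)<.04)&(P[:,0]>c[0]-.025)&(P[:,0]<c[0]+.1)&(P[:,2]>.02)&(P[:,2]<.07)]
            ctr=s[:,:2].mean(0);u,sv,vt=np.linalg.svd(s[:,:2]-ctr)
            print(nm,len(s),np.round(ctr,4),'ang',np.degrees(np.arctan2(*(vt[0][::-1]*np.sign(vt[0][0])))),'zmax',np.round(np.percentile(s[:,2],[50,90,98]),3))
        for nmz,(x0,x1,y0,y1) in dict(bench=(.3,.38,-.05,.2),board=(.43,.46,.08,.35),lid=(.49,.51,-.12,-.07),rim=(.45,.65,-.38,-.25)).items():
            s=P[(P[:,0]>x0)&(P[:,0]<x1)&(P[:,1]>y0)&(P[:,1]<y1)]; print(nmz,len(s),np.round(np.percentile(s[:,2],[5,50,95,99]),4),s[:,2].std().round(4))
E
python3 m1.py
```

```text
[236.  220.    7.    7.  236.  219.6] [395.5 264.    8.    9.  395.8 263.5] [0.4889 0.3048 0.0322] 0.0006
[262.5 224.    8.    7.  262.3 224.1] [379.  238.    9.    9.  379.8 237.4] [0.4736 0.1979 0.0355] 0.0002
[285.5 226.    8.    7.  285.5 226. ] [364.5 218.5   8.    8.  365.1 217.8] [0.4678 0.1052 0.0347] 0.0005
scene 344 [0.5289 0.3037] ang -10.300419812585968 zmax [0.041 0.047 0.049]
scene 283 [0.5147 0.2072] ang 5.318933262556863 zmax [0.04  0.045 0.047]
scene 279 [0.51   0.1159] ang 7.158512834511578 zmax [0.039 0.045 0.047]
bench 1165 [-0.0026 -0.      0.0028  0.004 ] 0.0016
board 508 [0.0041 0.0072 0.0102 0.0332] 0.0038
lid 53 [0.0044 0.0061 0.0078 0.0086] 0.0012
rim 1636 [0.0131 0.0726 0.1223 0.132 ] 0.0349
top 213 [0.5234 0.3007] ang -7.783710376234766 zmax [0.04  0.045 0.048]
top 214 [0.5078 0.2026] ang 8.272865968944913 zmax [0.04  0.046 0.049]
top 214 [0.5023 0.1103] ang 9.121524078177876 zmax [0.04  0.046 0.048]
bench 1212 [-0.0044 -0.0003  0.0041  0.0062] 0.0026
board 501 [0.0023 0.0062 0.0108 0.0376] 0.0058
lid 60 [0.0013 0.0055 0.01   0.0116] 0.0027
rim 1741 [0.0017 0.025  0.123  0.1321] 0.0449
```

```bash
cat > m2.py <<'E'
from h import *
f=imaging.grab_frame('top');fs=imaging.grab_frame('scene')
def whites(f,roi,th):
    g=f['color'].min(2).astype(np.uint8); m=np.zeros_like(g); x0,x1,y0,y1=roi
    b,_=cv2.threshold(g[y0:y1,x0:x1],0,255,cv2.THRESH_OTSU); m[y0:y1,x0:x1]=(g[y0:y1,x0:x1]>(th or b))*255
    return b,m
for nm,ff,rb,rl in(('top',f,(215,308,178,252),(310,362,178,242)),('scene',fs,(312,432,203,300),(285,347,172,216))):
  for k,roi in(('board',rb),('lid',rl)):
    b,m=whites(ff,roi,None)
    cs,_=cv2.findContours(m,cv2.RETR_EXTERNAL,cv2.CHAIN_APPROX_NONE);c=max(cs,key=cv2.contourArea)
    P=np.array([onplane(ff,*q[0],.006)[:2] for q in c])
    rc=cv2.minAreaRect((P*1000).astype(np.float32)); print(nm,k,b,np.round(rc[0],1),np.round(rc[1],1),round(rc[2],2))
    ap=cv2.approxPolyDP((P*1000).astype(np.float32).reshape(-1,1,2),8,True)[:,0]; print(np.round(ap).astype(int).tolist())
E
python3 m2.py
python3 - <<'E'
from h import *
z=np.load('cl.npz')
for nm in'CD':
    P=z[nm].reshape(-1,3)
    s=P[(P[:,0]>.4)&(P[:,0]<.7)&(P[:,1]>-.42)&(P[:,1]<-.2)&(P[:,2]>.104)&(P[:,2]<.145)]
    rc=cv2.minAreaRect((s[:,:2]*1000).astype(np.float32)); print(nm,len(s),np.round(rc[0],1),np.round(rc[1],1),rc[2])
    s2=s[s[:,2]>.122]; print(len(s2),np.round(s2.mean(0),3), np.round(s2.min(0),3),np.round(s2.max(0),3))
    w=P[(P[:,0]>.58)&(P[:,0]<.7)&(P[:,1]>.03)&(P[:,1]<.4)&(P[:,2]>.036)&(P[:,2]<.056)]
    k=np.polyfit(w[:,1],w[:,0],1); print('wall top',len(w),k,np.round(w.min(0),3),np.round(w.max(0),3),np.median(w[:,2]))
    l=P[(P[:,0]>.45)&(P[:,0]<.62)&(P[:,1]>-.16)&(P[:,1]<-.04)&(P[:,2]>.025)&(P[:,2]<.05)]
    print('bar',len(l),np.round(l.mean(0),3),np.round(l.min(0),3),np.round(l.max(0),3))
E
```

```text
top board 121.0 [503.7 207.9] [300.2 216.9] 89.42
[[609, 354], [401, 356], [400, 63], [611, 59]]
top lid 123.0 [544.8 -93.3] [121.9 182.4] 76.85
[[642, -78], [617, -50], [474, -16], [448, -130], [599, -164], [623, -152]]
scene board 140.0 [508.4 192.4] [323.7 221.9] 89.43
[[397, 59], [602, 57], [614, 30], [620, 320], [611, 350], [401, 353]]
scene lid 142.0 [544.7 -96.7] [122.2 180.7] 75.94
[[447, -134], [596, -169], [600, -154], [625, -147], [642, -80], [621, -73], [625, -60], [474, -19]]
C 596 [ 554. -311.] [207.5 127.1] 6.0017313957214355
170 [ 0.634 -0.3    0.129] [ 0.451 -0.378  0.122] [ 0.662 -0.239  0.136]
wall top 446 [0.00420009 0.62988111] [0.621 0.057 0.036] [0.638 0.355 0.051] 0.045912606599536554
bar 73 [ 0.538 -0.088  0.037] [ 0.522 -0.122  0.026] [ 0.55  -0.06   0.044]
D 486 [ 553.8 -311.8] [204.7 124.3] 5.968112468719482
159 [ 0.633 -0.302  0.13 ] [ 0.449 -0.36   0.122] [ 0.66  -0.241  0.136]
wall top 270 [0.0114397  0.62719243] [0.622 0.058 0.036] [0.639 0.356 0.055] 0.04529312575779271
bar 56 [ 0.536 -0.091  0.039] [ 0.524 -0.119  0.034] [ 0.547 -0.063  0.044]
```

Run:
```python
from h import *
z=np.load('cl.npz')
for b,a0 in(((.489,.3053),-9),((.4733,.1985),7),((.4677,.1054),8)):
    for nm in'CD':
        P=z[nm].reshape(-1,3); a=np.radians(a0)
        for _ in range(4):
            u=np.array([np.cos(a),np.sin(a)]);v=np.array([-u[1],u[0]])
            q=P[:,:2]-b; s,t=q@u,q@v
            m=(s>66)|((s>.062)&(s<.09)&(abs(t)<.03)&(P[:,2]>.036)&(P[:,2]<.056))
            c=P[m,:2]; lo,hi=t[m].min(),t[m].max(); a+=((lo+hi)/2)/.075
        print(nm,m.sum(),np.round(np.degrees(a),1),'t',round(lo,3),round(hi,3),'s',round(s[m].min(),3),round(s[m].max(),3),np.round(c.mean(0),4),P[m,2].max().round(3))
```

```text
C 69 -8.8 t -0.02 0.02 s 0.062 0.083 [0.5638 0.2957] 0.051
D 42 -6.2 t -0.019 0.019 s 0.062 0.083 [0.5623 0.2963] 0.05
C 61 7.0 t -0.019 0.019 s 0.062 0.084 [0.5479 0.2088] 0.049
D 42 8.5 t -0.018 0.018 s 0.062 0.083 [0.5465 0.2104] 0.05
C 58 9.8 t -0.02 0.02 s 0.063 0.084 [0.5431 0.119 ] 0.049
D 42 9.4 t -0.019 0.019 s 0.063 0.083 [0.5412 0.1171] 0.052
```

```bash
cat > g.py <<'E'
# usage: g.py x y z yaw [tilt]  : yaw= heading of tool z (deg), tilt = about tool x after yaw. prints turn (tool deg), shift mm before-turn axes / after-turn axes
import sys
from h import *
o,M=st()
if len(sys.argv)>3:
    a=[float(v) for v in sys.argv[1:]]
    y=np.radians(a[3]); T=np.array([[np.sin(y),0,np.cos(y)],[-np.cos(y),0,np.sin(y)],[0,-1,0]])
    if len(a)>4: T=T@R.from_euler('x',a[4],degrees=True).as_matrix()
    d=(np.array(a[:3])-o['tcp_pos'])*1000
    print('turn',np.round(R.from_matrix(M.T@T).as_rotvec(degrees=True),2),'shift now-axes',np.round(M.T@d,1),'shift after-turn axes',np.round(T.T@d,1), 'len',round(np.linalg.norm(d),1))
E
python3 g.py .45 -.42 .23 9.6
```

```text
t 0.75 tcp [ 0.1492 -0.6583  0.2314] F [0.  1.  0.5] w 0.0854
[[ 0.221  0.     0.975]
 [-0.975 -0.     0.221]
 [ 0.    -1.     0.   ]]
q [ 1.24   0.477  0.022  1.555 -0.011  1.109 -0.083]
turn [-0.    3.16  0.01] shift now-axes [-166.     1.3  346. ] shift after-turn axes [-184.8    1.4  336.4] len 383.8
```

```bash
python3 -m jog '0 3 0 0 0 0 1;0 0 0 0 0 40 1;0 0 0 0 0 40 1;0 0 0 0 0 40 1;0 0 0 0 0 40 1'; python3 g.py .45 -.42 .23 9.6;  python3 g.py .468 .105 .14 9.6
```

```text
clock: 1.17
tcp_pos: [0.3083, -0.6308, 0.2315]
orientation: [-1.285, 1.083, -1.084]
contact_force: [1.1, -0.6, -0.2]
grip_width: 0.0857
t 1.17 tcp [ 0.3083 -0.6308  0.2315] F [ 1.1 -0.6 -0.2] w 0.0857
[[ 0.169  0.     0.986]
 [-0.986 -0.     0.169]
 [ 0.    -1.     0.   ]]
q [ 1.025  0.522  0.004  1.481 -0.002  1.138 -0.372]
turn [-0.01  0.12  0.02] shift now-axes [-183.9    1.5  175.2] shift after-turn axes [-184.2    1.5  174.8] len 254.0
t 1.17 tcp [ 0.3083 -0.6308  0.2315] F [ 1.1 -0.6 -0.2] w 0.0857
[[ 0.169  0.     0.986]
 [-0.986 -0.     0.169]
 [ 0.    -1.     0.   ]]
q [ 1.025  0.522  0.004  1.481 -0.002  1.138 -0.372]
turn [-0.01  0.12  0.02] shift now-axes [-698.3   91.4  281.6] shift after-turn axes [-698.9   91.5  280.1] len 758.5
```

```bash
python3 -m jog '0 0 0 -35 0 22 1;0 0 0 -35 0 22 1;0 0 0 -35 0 22 1;0 0 0 -35 0 22 1;0 0 0 -35 0 22 1' |head -2; python3 -m jog '0 0 0 -40 0 11 1;0 0 0 -40 0 11 1;0 0 0 -40 0 11 1;0 0 0 -40 0 11 1;0 0 0 -40 0 11 1'|head -2;python3 -m jog '0 0 0 -40 0 11 1;0 0 0 -40 0 11 1;0 0 0 -40 0 11 1;0 0 0 -40 0 11 1;0 0 0 -40 0 11 1';  python3 g.py .468 .105 .09 9.6
```

```text
clock: 1.58
tcp_pos: [0.3861, -0.4382, 0.2314]
clock: 2.0
tcp_pos: [0.4057, -0.2318, 0.2316]
clock: 2.42
tcp_pos: [0.426, -0.0254, 0.2318]
orientation: [-1.284, 1.082, -1.084]
contact_force: [1.1, -0.0, -0.2]
grip_width: 0.0851
t 2.42 tcp [ 0.426  -0.0254  0.2318] F [ 1.1 -0.  -0.2] w 0.0851
[[ 0.169  0.001  0.986]
 [-0.986 -0.     0.169]
 [ 0.001 -1.     0.001]]
q [ 0.278  0.084 -0.382  2.094  0.039  0.969 -1.525]
turn [-0.07  0.14  0.04] shift now-axes [-121.5  141.8   63.3] shift after-turn axes [-121.5  141.8   63.2] len 197.1
```

```bash
python3 -m jog '0 0 0 -24 28 12.6 0.8;0 0 0 -24 28 12.6 0.8;0 0 0 -24 28 12.6 0.8;0 0 0 -24 28 12.6 0.8;0 0 0 -25.5 29.8 12.6 0.8' |head -2; python3 g.py .468 .105 .04 9.6
```

```text
clock: 2.83
tcp_pos: [0.4684, 0.1042, 0.0887]
t 2.83 tcp [0.4684 0.1042 0.0887] F [ 0.7 -1.1  0.3] w 0.0686
[[ 0.169  0.002  0.986]
 [-0.986  0.     0.169]
 [-0.    -1.     0.002]]
q [-1.000e-03  3.930e-01 -4.150e-01  2.113e+00  2.490e-01  6.800e-01
 -1.984e+00]
turn [-0.09  0.11 -0.  ] shift now-axes [-0.8 48.7 -0.4] shift after-turn axes [-0.8 48.7 -0.3] len 48.7
```

```bash
python3 -m jog '0 0 0 -1 20 0 0.8;0 0 0 0 20 0 0.8;0 0 0 0 20 0 0.8;0 0 0 0 14 0 0.8;0 0 0 0 5 0 0.8'
python3 - <<'E'
from h import *
st()
a=grab('scene','s1.png')['color'][180:300,300:440,::-1]; cv2.imwrite('pics/s1c.png',cv2.resize(a,None,fx=5,fy=5,interpolation=cv2.INTER_CUBIC))
E
```

```text
clock: 3.25
tcp_pos: [0.4664, 0.104, 0.0087]
orientation: [-1.288, 1.084, -1.082]
contact_force: [-0.6, -0.7, -0.4]
grip_width: 0.0685
t 3.25 tcp [0.4664 0.104  0.0087] F [-0.6 -0.7 -0.4] w 0.0685
[[ 0.17  -0.003  0.985]
 [-0.985 -0.001  0.17 ]
 [ 0.    -1.    -0.003]]
q [-0.07   0.533 -0.34   2.152  0.353  0.512 -2.077]
```

View pics/s1c.png

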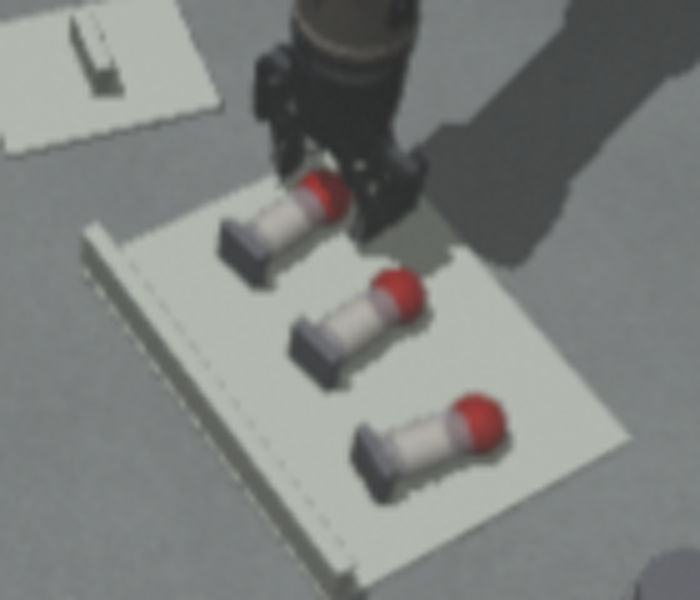

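```bash
python3 -m jog '0 0 0 0 0 1.5 0;0 0 0 0 0 0 0;0 0 0 0 0 0 0;0 0 0 0 0 0 0;0 0 0 0 0 0 0' 25; python3 -m jog '0 0 0 0 0 0 0;0 0 0 0 0 0 0;0 0 0 0 0 0 0;0 0 0 0 0 0 0;0 0 0 0 0 0 0'; python3 g.py
```

```text
clock: 3.72
tcp_pos: [0.47, 0.1047, 0.0116]
orientation: [-1.283, 1.081, -1.084]
contact_force: [0.1, -0.3, 5.8]
grip_width: 0.0384
clock: 4.13
tcp_pos: [0.47, 0.1047, 0.0115]
orientation: [-1.283, 1.081, -1.084]
contact_force: [-0.3, -0.3, 7.5]
grip_width: 0.0381
t 4.13 tcp [0.47   0.1047 0.0115] F [-0.3 -0.3  7.5] w 0.0381
[[ 0.169  0.002  0.986]
 [-0.986  0.001  0.169]
 [-0.    -1.     0.002]]
q [-0.068  0.53  -0.342  2.147  0.352  0.515 -2.075]
```

```bash
python3 -m jog '0 0 0 0 -2 0 0;0 5 0 0 0 0 0;0 5 0 0 0 0 0;0 0 0 0 0 0 0;0 0 0 0 0 0 0'
python3 - <<'E'
from h import *
st()
a=grab('scene','s2.png')['color'][180:300,300:440,::-1]; cv2.imwrite('pics/s2c.png',cv2.resize(a,None,fx=5,fy=5,interpolation=cv2.INTER_CUBIC))
E
```

```text
clock: 4.55
tcp_pos: [0.4686, 0.1042, 0.0125]
orientation: [-1.209, 1.21, -1.211]
contact_force: [0.1, -0.3, -0.5]
grip_width: 0.0388
t 4.55 tcp [0.4686 0.1042 0.0125] F [ 0.1 -0.3 -0.5] w 0.0388
[[-0.002 -0.     1.   ]
 [-1.    -0.001 -0.002]
 [ 0.001 -1.    -0.   ]]
q [-0.103  0.522 -0.299  2.15   0.307  0.51  -2.206]
```

View pics/s2c.png

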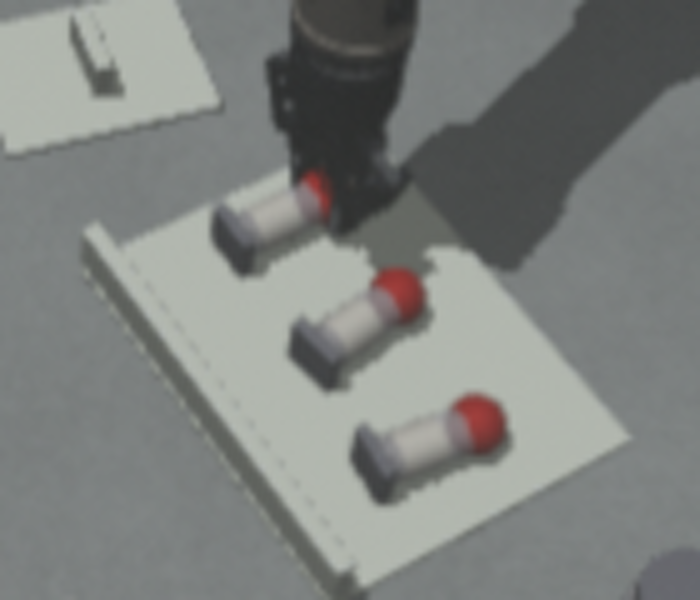

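```bash
python3 -m jog '0 0 0 0 0 20 0;0 0 0 0 0 20 0;0 0 0 0 0 20 0;0 0 0 0 0 8 0;0 0 0 0 0 0 0';for i in 1 2 3 4; do :; done; python3 -m jog '0 0 0 0 0 2 0;0 0 0 0 0 2 0;0 0 0 0 0 2 0;0 0 0 0 0 0 0;0 0 0 0 0 0 0'; python3 -m jog '0 0 0 0 0 2 0;0 0 0 0 0 2 0;0 0 0 0 0 0 0;0 0 0 0 0 0 0;0 0 0 0 0 0 0'
```

```text
clock: 5.02
tcp_pos: [0.5388, 0.1041, 0.0125]
orientation: [-1.206, 1.211, -1.213]
contact_force: [-0.1, 0.1, -0.6]
grip_width: 0.0383
clock: 5.43
tcp_pos: [0.5409, 0.1039, 0.012]
orientation: [-1.211, 1.213, -1.211]
contact_force: [-5.2, 0.6, 0.3]
grip_width: 0.0385
clock: 5.85
tcp_pos: [0.5409, 0.1038, 0.0116]
orientation: [-1.218, 1.217, -1.208]
contact_force: [-15.9, 0.2, 9.3]
grip_width: 0.0387
```

```bash
python3 -m jog '0 0 0 0 -5 -0.5 0;0 0 0 0 -5 -0.5 0;0 0 0 0 -5 -0.5 0;0 0 0 0 -5 0 0;0 0 0 0 0 0 0' 20
python3 - <<'E'
from h import *
st()
a=grab('scene','s3.png')['color'][180:300,300:440,::-1]; cv2.imwrite('pics/s3c.png',cv2.resize(a,None,fx=5,fy=5,interpolation=cv2.INTER_CUBIC))
E
```

```text
clock: 6.27
tcp_pos: [0.5423, 0.1038, 0.0321]
orientation: [-1.212, 1.215, -1.21]
contact_force: [-7.7, -0.3, -1.7]
grip_width: 0.0382
t 6.27 tcp [0.5423 0.1038 0.0321] F [-7.7 -0.3 -1.7] w 0.0382
[[-0.003 -0.005  1.   ]
 [-1.    -0.002 -0.003]
 [ 0.002 -1.    -0.005]]
q [-0.056  0.57  -0.314  1.973  0.281  0.646 -2.124]
```

View pics/s3c.png

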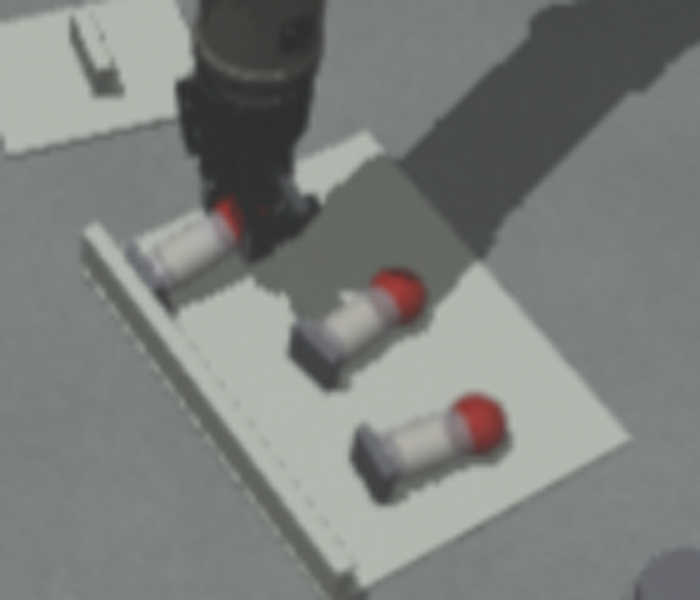

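```bash
python3 -m jog '0 0 0 0 -6 1 0;0 0 0 0 -6 1 0;0 0 0 0 -5 2 0;0 0 0 0 -5 3 0;0 0 0 0 0 0 0';  python3 - <<'E'
from h import *
st()
a=grab('scene','s4.png')['color'][180:300,300:440,::-1]; cv2.imwrite('pics/s4c.png',cv2.resize(a,None,fx=5,fy=5,interpolation=cv2.INTER_CUBIC))
E
```

```text
clock: 6.73
tcp_pos: [0.5503, 0.1035, 0.0546]
orientation: [-1.211, 1.215, -1.212]
contact_force: [-7.7, -1.4, 0.7]
grip_width: 0.0381
t 6.73 tcp [0.5503 0.1035 0.0546] F [-7.7 -1.4  0.7] w 0.0381
[[-0.004 -0.004  1.   ]
 [-1.    -0.002 -0.004]
 [ 0.002 -1.    -0.004]]
q [-0.042  0.544 -0.327  1.947  0.263  0.696 -2.104]
```

View pics/s4c.png

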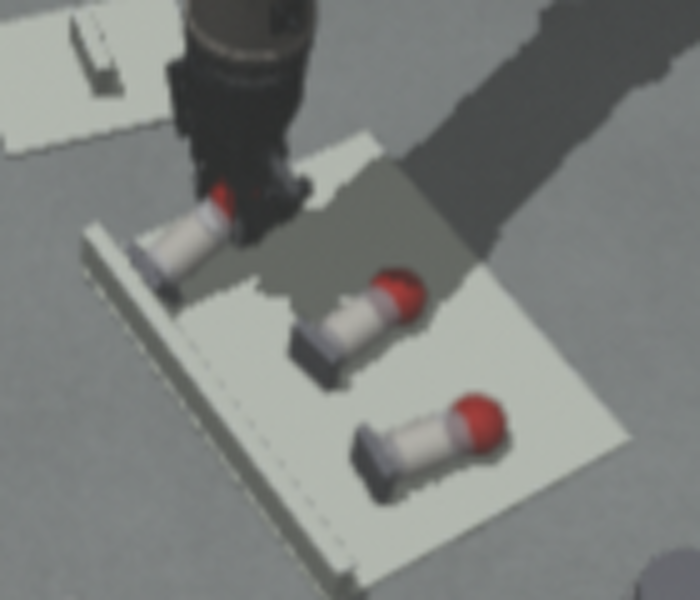

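```bash
python3 -m jog '0 0 0 0 -5 3 0;0 0 0 0 -5 3 0;0 0 0 0 -4 4 0;0 0 0 0 -3 4 0;0 0 0 0 0 0 0'; python3 -m jog '0 0 0 0 -2 5 0;0 0 0 0 -1 5 0;0 0 0 0 0 5 0;0 0 0 0 0 5 0;0 0 0 0 0 0 0';  python3 - <<'E'
from h import *
st()
a=grab('scene','s5.png')['color'][180:300,300:440,::-1]; cv2.imwrite('pics/s5c.png',cv2.resize(a,None,fx=5,fy=5,interpolation=cv2.INTER_CUBIC))
E
```

```text
clock: 7.2
tcp_pos: [0.5669, 0.1041, 0.0722]
orientation: [-1.206, 1.212, -1.213]
contact_force: [-3.7, -0.1, 1.3]
grip_width: 0.0375
clock: 7.62
tcp_pos: [0.5883, 0.1039, 0.0746]
orientation: [-1.205, 1.211, -1.213]
contact_force: [-0.2, 1.3, -1.7]
grip_width: 0.0299
t 7.62 tcp [0.5883 0.1039 0.0746] F [-0.2  1.3 -1.7] w 0.0299
[[-0.005  0.002  1.   ]
 [-1.     0.    -0.005]
 [-0.    -1.     0.002]]
q [-0.029  0.559 -0.33   1.853  0.25   0.768 -2.069]
```

View pics/s5c.png

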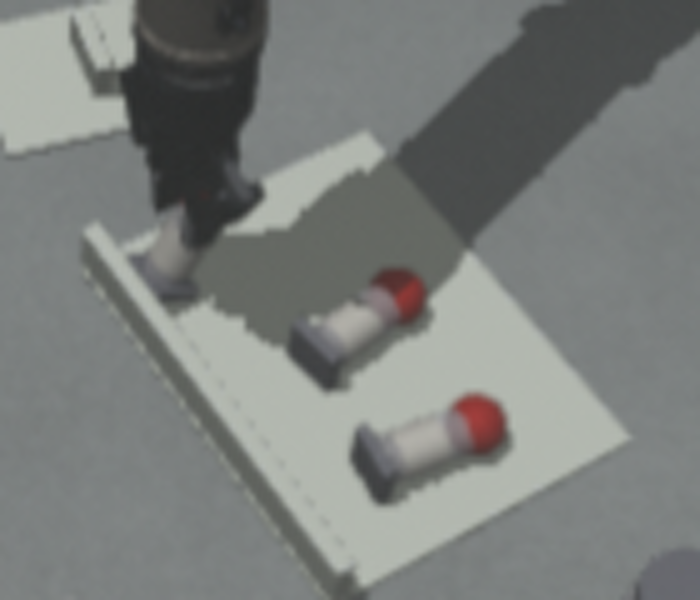

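```bash
python3 - <<'E'
from h import *
f=imaging.grab_frame('top')
a=f['color'][180:250,240:320,::-1]; a=cv2.resize(a,None,fx=5,fy=5,interpolation=cv2.INTER_CUBIC)
f=imaging.grab_frame('scene')
b=f['color'][205:255,310:370,::-1]; b=cv2.resize(b,None,fx=6,fy=6,interpolation=cv2.INTER_CUBIC)
b=cv2.resize(b,(400,350)); cv2.imwrite('pics/s6.png',cv2.convertScaleAbs(np.hstack([a,b]),alpha=2))
E
```

```text
(no output)
```

View pics/s6.png

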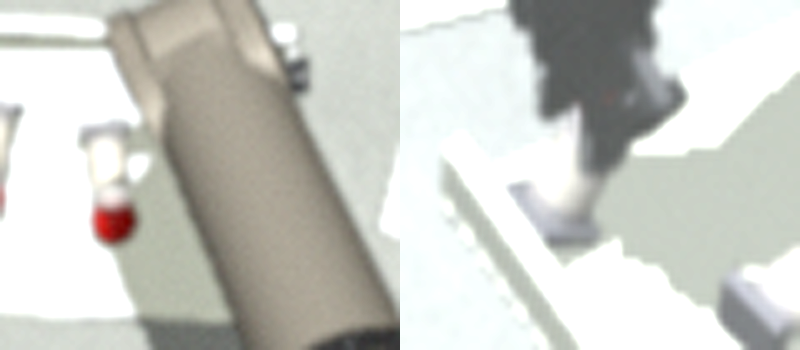

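```bash
python3 - <<'E'
from h import *
P=np.median([cloud(imaging.grab_frame('scene')) for _ in range(3)],0)
f=imaging.grab_frame('scene')
for th in(50,60,70,80,90):
    t=np.radians(th);c,s=np.cos(t),np.sin(t)
    M=np.array([.622-.02*s,.104,.006+.02*c]);ax=np.array([-c,0,s]);n=np.array([-s,0,-c])  # n: toward lower edge (board)
    L=[proj(f,M+ax*k) for k in(0,.01,.05,.08)]+[proj(f,M+n*.02+np.array([0,.02,0])),proj(f,M-n*.02+np.array([0,.02,0]))]
    print(th,[(round(a),round(b)) for a,b in L])
print(proj(f,(.588,.104,.0746)),proj(f,(.622,.104,.046)),proj(f,(.622,.124,.006)))
for v in range(226,252,2):
    print(v,[tuple(np.round(P[v,u]*1000).astype(int)) for u in range(326,346,3)])
E
```

```text
50 [(330, 237), (332, 235), (339, 226), (344, 220), (337, 242), (330, 241)]
60 [(331, 237), (332, 235), (338, 227), (342, 220), (338, 241), (330, 242)]
70 [(331, 238), (332, 236), (336, 227), (339, 221), (339, 241), (330, 243)]
80 [(331, 238), (332, 236), (334, 228), (336, 222), (340, 241), (330, 244)]
90 [(331, 239), (332, 237), (332, 230), (333, 224), (340, 240), (330, 245)]
(np.float64(336.0207149601107), np.float64(224.7738094519779)) (np.float64(326.88357771279794), np.float64(234.2340851784884)) (np.float64(329.63292201951543), np.float64(245.4911281645733))
226 [(np.int64(588), np.int64(48), np.int64(4)), (np.int64(578), np.int64(51), np.int64(0)), (np.int64(571), np.int64(59), np.int64(5)), (np.int64(592), np.int64(105), np.int64(72)), (np.int64(597), np.int64(127), np.int64(100)), (np.int64(600), np.int64(146), np.int64(124)), (np.int64(591), np.int64(150), np.int64(123))]
228 [(np.int64(591), np.int64(52), np.int64(-1)), (np.int64(584), np.int64(60), np.int64(4)), (np.int64(599), np.int64(99), np.int64(59)), (np.int64(595), np.int64(109), np.int64(68)), (np.int64(595), np.i
[... 2975 characters left out ...]
64(6)), (np.int64(582), np.int64(151), np.int64(7))]
248 [(np.int64(637), np.int64(125), np.int64(4)), (np.int64(635), np.int64(140), np.int64(21)), (np.int64(637), np.int64(159), np.int64(47)), (np.int64(628), np.int64(163), np.int64(45)), (np.int64(604), np.int64(147), np.int64(7)), (np.int64(595), np.int64(151), np.int64(5)), (np.int64(586), np.int64(157), np.int64(6))]
250 [(np.int64(639), np.int64(128), np.int64(-3)), (np.int64(636), np.int64(142), np.int64(13)), (np.int64(635), np.int64(157), np.int64(31)), (np.int64(634), np.int64(171), np.int64(48)), (np.int64(624), np.int64(174), np.int64(44)), (np.int64(600), np.int64(159), np.int64(8)), (np.int64(591), np.int64(164), np.int64(7))]
```

```bash
python3 -m jog '-5 0 0 0 0 -1.7 0;-5 0 0 0 0 -1.7 0;-5 0 0 0 0 -1.7 0;0 0 0 0 0 0 0;0 0 0 0 0 0 0' 30
cat > look.py <<'E'
from h import *
import sys
P=np.median([cloud(imaging.grab_frame('scene')) for _ in range(3)],0).reshape(-1,3)
y=float(sys.argv[1]); fn=sys.argv[2]
# foot/cylinder side profile
s=P[(abs(P[:,1]-y)<.03)&(P[:,0]>.5)&(P[:,0]<.622)&(P[:,2]>.012)&(P[:,2]<.075)]
for z0 in range(12,75,6):
    q=s[(s[:,2]*1000>=z0)&(s[:,2]*1000<z0+6)]
    if len(q): print(z0,len(q),np.round(q[:,0].min()*1000),np.round(q[:,0].max()*1000),np.round(q[:,1].mean()*1000))
f=imaging.grab_frame('scene'); u,v=proj(f,(.6,y,.05)); u,v=int(u),int(v)
st(); b=f['color'][v-40:v+35,u-50:u+50,::-1]; cv2.imwrite('pics/'+fn,cv2.convertScaleAbs(cv2.resize(b,None,fx=6,fy=6,interpolation=cv2.INTER_CUBIC),alpha=1.7))
E
python3 look.py .104 s7.png
```

```text
clock: 8.38
tcp_pos: [0.582, 0.1039, 0.0741]
orientation: [-1.396, 1.403, -1.078]
contact_force: [-0.2, -0.1, -1.9]
grip_width: 0.027
12 1 537.0 537.0 88.0
18 10 566.0 603.0 117.0
24 17 568.0 605.0 119.0
30 41 580.0 606.0 108.0
36 18 576.0 621.0 114.0
42 12 572.0 596.0 114.0
48 16 568.0 595.0 114.0
54 16 564.0 592.0 113.0
60 7 571.0 590.0 109.0
66 4 568.0 589.0 112.0
t 8.58 tcp [0.5806 0.1042 0.0752] F [-0.4 -0.2 -1.1] w 0.0268
[[-0.003 -0.258  0.966]
 [-1.     0.001 -0.003]
 [ 0.    -0.966 -0.258]]
q [-1.000e-03  6.790e-01 -3.540e-01  1.662e+00  1.590e-01  1.089e+00
 -1.975e+00]
```

View pics/s7.png

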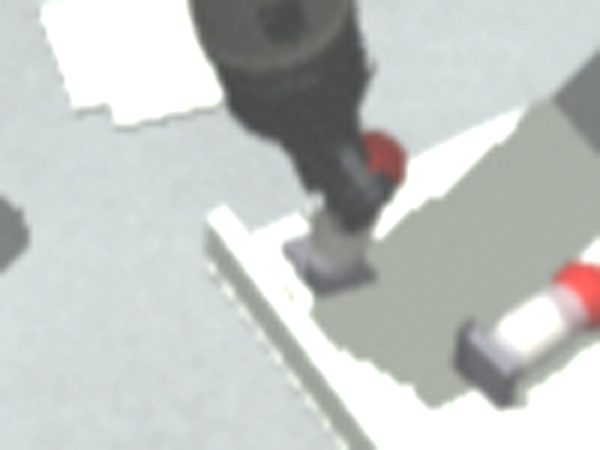

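```bash
python3 -m jog '0 0 0 0 4.8 1.3 0;0 0 0 0 3.9 1 0;0 0 0 0 1.9 0.5 0;0 0 0 0 0 0 0;0 0 0 0 0 0 0'; python3 look.py .104 s8.png
```

```text
clock: 9.0
tcp_pos: [0.5833, 0.1042, 0.0659]
orientation: [-1.393, 1.4, -1.079]
contact_force: [1.6, -0.7, 10.7]
grip_width: 0.0258
12 14 566.0 594.0 121.0
18 23 570.0 605.0 112.0
24 33 576.0 604.0 108.0
30 13 580.0 598.0 115.0
36 17 573.0 621.0 111.0
42 11 572.0 594.0 114.0
48 13 570.0 593.0 113.0
54 7 566.0 591.0 113.0
60 4 567.0 590.0 116.0
66 5 591.0 596.0 103.0
72 3 586.0 593.0 128.0
t 9.2 tcp [0.5834 0.1043 0.066 ] F [ 2.1 -0.6 10.4] w 0.0258
[[-0.004 -0.254  0.967]
 [-1.     0.002 -0.004]
 [-0.001 -0.967 -0.254]]
q [-0.003  0.692 -0.352  1.662  0.163  1.073 -1.977]
```

View pics/s8.png

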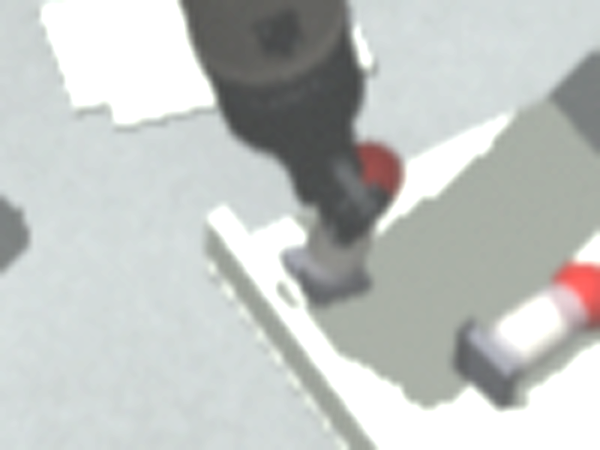

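```bash
python3 -m jog '0 0 0 0 0 0 0.7;0 0 0 0 0 0 0.7;0 0 0 0 0 0 0.7;0 0 0 0 0 0 0.7;0 0 0 0 0 0 0.7'; python3 look.py .104 s9.png
```

```text
clock: 9.62
tcp_pos: [0.581, 0.1039, 0.0636]
orientation: [-1.398, 1.403, -1.076]
contact_force: [-0.6, 0.4, -0.9]
grip_width: 0.06
12 40 569.0 608.0 114.0
18 29 576.0 606.0 110.0
24 8 578.0 603.0 112.0
30 10 579.0 602.0 115.0
36 9 584.0 601.0 117.0
42 13 584.0 621.0 113.0
48 8 589.0 601.0 110.0
54 9 587.0 601.0 116.0
60 6 595.0 600.0 109.0
66 8 590.0 600.0 112.0
72 7 591.0 598.0 101.0
t 9.82 tcp [0.5812 0.104  0.0639] F [ 0.3 -1.2  0.3] w 0.0599
[[-0.004 -0.259  0.966]
 [-1.     0.001 -0.004]
 [ 0.    -0.966 -0.259]]
q [-0.003  0.695 -0.351  1.665  0.163  1.073 -1.977]
```

View pics/s9.png

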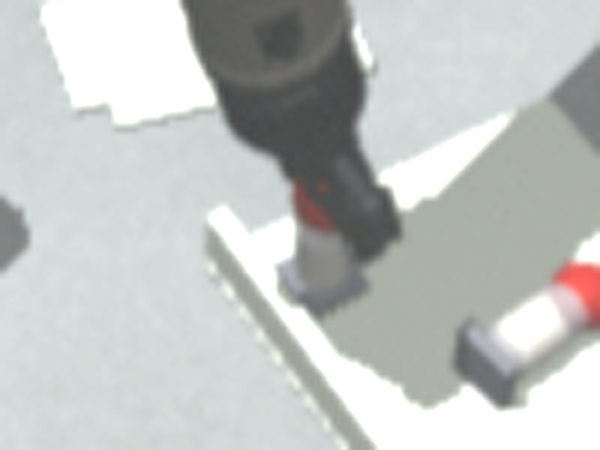

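```bash
python3 -m jog '0 0 0 0 0 0 0;0 0 0 0 0 0 0;0 0 0 0 0 0 0;0 0 0 0 0 0 0;0 0 0 0 0 0 0' 20;python3 -m jog '0 0 0 0 -1 4 0;0 0 0 0 -1 4 0;0 0 0 0 -0.5 2 0;0 0 0 0 -0.5 2 0;0 0 0 0 0 0 0'; python3 -m jog '0 0 0 0 -0.5 2 0;0 0 0 0 -0.5 2 0;0 0 0 0 0 0 0;0 0 0 0 0 0 0;0 0 0 0 0 0 0'; python3 look.py .104 s10.png
```

```text
clock: 10.23
tcp_pos: [0.5813, 0.104, 0.064]
orientation: [-1.397, 1.403, -1.076]
contact_force: [-1.0, 0.3, 1.4]
grip_width: 0.0392
clock: 10.65
tcp_pos: [0.5945, 0.1042, 0.0648]
orientation: [-1.396, 1.402, -1.077]
contact_force: [-1.9, 0.3, 7.6]
grip_width: 0.039
clock: 11.07
tcp_pos: [0.5983, 0.1041, 0.0647]
orientation: [-1.396, 1.402, -1.077]
contact_force: [-0.3, -0.3, 5.8]
grip_width: 0.0388
12 28 573.0 609.0 115.0
18 29 571.0 608.0 116.0
24 9 572.0 609.0 119.0
30 13 582.0 609.0 116.0
36 8 581.0 610.0 117.0
42 5 598.0 611.0 115.0
48 7 602.0 613.0 113.0
54 3 610.0 614.0 113.0
60 4 608.0 616.0 113.0
66 4 609.0 615.0 118.0
t 11.27 tcp [0.5983 0.1041 0.0647] F [-0.9 -0.3  6. ] w 0.039
[[-0.004 -0.258  0.966]
 [-1.     0.001 -0.004]
 [-0.    -0.966 -0.258]]
q [-0.005  0.715 -0.347  1.62   0.166  1.096 -1.97 ]
```

View pics/s10.png

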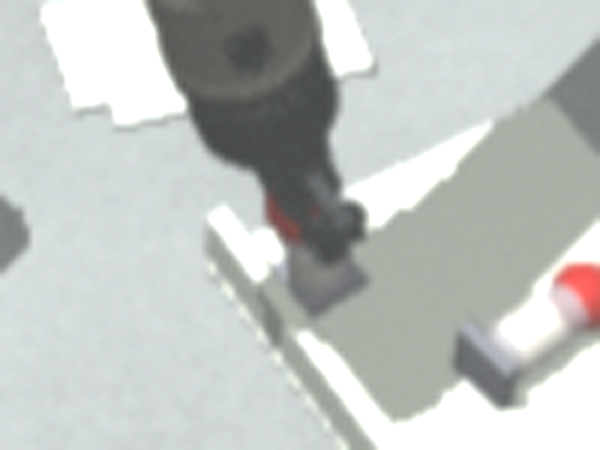

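```bash
python3 -m jog '0 0 0 0 2 -8 0;0 0 0 0 2 -8 0;0 0 0 0 -4 -1 0;0 0 0 0 -4 -1 0;0 0 0 0 0 0 0'; python3 look.py .104 s11.png
```

```text
clock: 11.68
tcp_pos: [0.582, 0.1041, 0.0731]
orientation: [-1.396, 1.402, -1.077]
contact_force: [0.4, -0.0, -1.2]
grip_width: 0.0386
12 1 585.0 585.0 124.0
18 25 566.0 598.0 109.0
24 32 561.0 598.0 115.0
30 14 561.0 595.0 120.0
36 9 570.0 597.0 115.0
42 13 570.0 622.0 115.0
48 7 578.0 598.0 117.0
54 7 587.0 599.0 114.0
60 6 589.0 601.0 116.0
66 8 589.0 601.0 111.0
72 1 597.0 597.0 118.0
t 11.88 tcp [0.5817 0.1039 0.0721] F [ 0.7  0.3 -1.6] w 0.0387
[[-0.004 -0.259  0.966]
 [-1.     0.001 -0.004]
 [ 0.    -0.966 -0.259]]
q [-1.000e-03  6.840e-01 -3.530e-01  1.661e+00  1.600e-01  1.086e+00
 -1.976e+00]
```

View pics/s11.png

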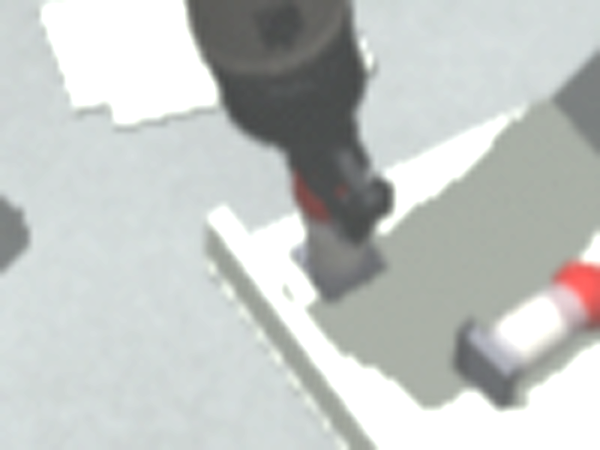

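```bash
python3 -m jog '4 0 0 0 0 1.3 0;5 0 0 0 0 1.6 0;0 0 0 0 -0.5 4 0;0 0 0 0 -0.5 4 0;0 0 0 0 0 0 0'; python3 look.py .104 s12.png
```

```text
clock: 12.3
tcp_pos: [0.594, 0.1038, 0.0721]
orientation: [-1.283, 1.289, -1.161]
contact_force: [-0.1, -0.5, -0.9]
grip_width: 0.0389
18 9 577.0 610.0 122.0
24 37 578.0 615.0 113.0
30 10 592.0 613.0 116.0
36 9 592.0 613.0 115.0
42 13 587.0 621.0 113.0
48 8 593.0 612.0 116.0
54 8 598.0 613.0 115.0
60 10 600.0 614.0 112.0
66 6 605.0 613.0 113.0
72 7 604.0 614.0 111.0
t 12.5 tcp [0.5929 0.1039 0.0715] F [-0.2  0.3 -2. ] w 0.0389
[[-0.005 -0.105  0.994]
 [-1.     0.001 -0.005]
 [-0.    -0.994 -0.105]]
q [-0.013  0.62  -0.343  1.757  0.209  0.905 -2.02 ]
```

View pics/s12.png

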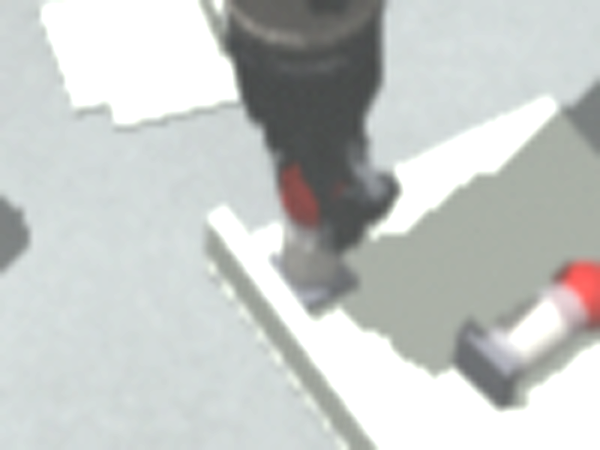

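```bash
python3 -m jog '0 0 0 0 4 3 0;0 0 0 0 3 1 0;0 0 0 0 1 0 0;0 0 0 0 0 0 0;0 0 0 0 0 0 0';python3 -m jog '0 0 0 0 0 0 0.6;0 0 0 0 0 0 0.6;0 0 0 0 0 0 0.6;0 0 0 0 0 0 0.6;0 0 0 0 0 0 0.6'; python3 look.py .104 s13.png
```

```text
clock: 12.92
tcp_pos: [0.5953, 0.1039, 0.0631]
orientation: [-1.284, 1.289, -1.16]
contact_force: [1.2, -0.7, -1.5]
grip_width: 0.0389
clock: 13.33
tcp_pos: [0.5956, 0.104, 0.0636]
orientation: [-1.284, 1.289, -1.161]
contact_force: [-0.5, -0.7, 0.4]
grip_width: 0.0513
12 24 549.0 610.0 118.0
18 6 584.0 612.0 118.0
24 12 591.0 615.0 116.0
30 10 591.0 614.0 115.0
36 9 598.0 615.0 109.0
42 9 598.0 614.0 117.0
48 8 600.0 615.0 113.0
54 10 601.0 615.0 113.0
60 6 602.0 614.0 113.0
66 8 601.0 615.0 114.0
72 2 606.0 610.0 96.0
t 13.53 tcp [0.5955 0.1039 0.0634] F [-0.4  0.6 -0. ] w 0.051
[[-0.004 -0.104  0.995]
 [-1.     0.    -0.004]
 [ 0.    -0.995 -0.104]]
q [-0.015  0.633 -0.339  1.755  0.215  0.894 -2.021]
```

```bash
python3 -m jog '0 0 0 0 -15 0 0.7;0 0 0 0 -25 0 0.8;0 0 0 0 -30 0 0.8;6 0 0 0 0 -30 0.8;0 0 0 0 0 -30 0.8'; python3 look.py .104 s14.png; python3 g.py .473 .1985 .08 7.8
```

```text
clock: 13.95
tcp_pos: [0.5451, 0.1056, 0.139]
orientation: [-1.197, 1.206, -1.216]
contact_force: [-3.0, 0.6, -1.5]
grip_width: 0.0684
12 25 563.0 609.0 118.0
18 8 589.0 611.0 119.0
24 8 599.0 614.0 114.0
30 9 592.0 614.0 115.0
36 12 591.0 616.0 112.0
42 10 593.0 614.0 116.0
48 13 593.0 615.0 116.0
54 9 587.0 614.0 113.0
60 11 588.0 615.0 115.0
66 11 593.0 615.0 116.0
72 2 605.0 610.0 117.0
t 14.15 tcp [0.5425 0.1041 0.1366] F [ 0.2 -0.4 -0.1] w 0.0678
[[-0.003  0.001  1.   ]
 [-1.    -0.    -0.003]
 [ 0.    -1.     0.001]]
q [-0.005  0.416 -0.373  1.919  0.199  0.842 -2.056]
t 14.15 tcp [0.5425 0.1041 0.1366] F [ 0.2 -0.4 -0.1] w 0.0678
[[-0.003  0.001  1.   ]
 [-1.    -0.    -0.003]
 [ 0.    -1.     0.001]]
q [-0.005  0.416 -0.373  1.919  0.199  0.842 -2.056]
turn [-0.03 -8.    0.02] shift now-axes [-94.2  56.5 -69.9] shift after-turn axes [-103.    56.6  -56.1] len 130.2
```

View pics/s14.png

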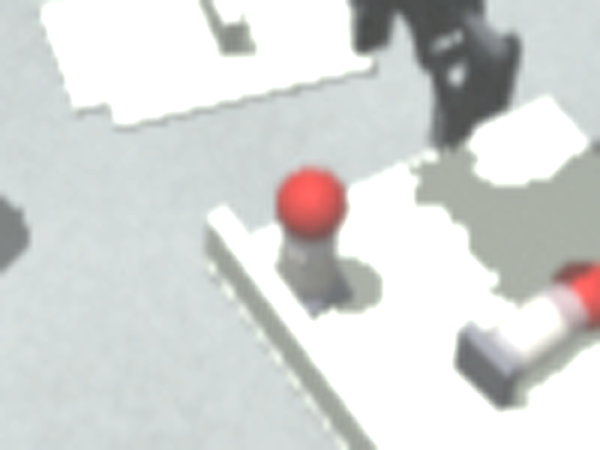

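```bash
python3 -m jog '0 -4 0 0 0 0 0.8;0 -4 0 0 0 0 0.8;0 0 0 -34 0 -18 0.8;0 0 0 -34 0 -19 0.8;0 0 0 -35 0 -19 0.8'; python3 g.py .473 .1985 .008 7.8
```

```text
clock: 14.57
tcp_pos: [0.4745, 0.1992, 0.1361]
orientation: [-1.268, 1.111, -1.111]
contact_force: [0.4, 2.1, -0.0]
grip_width: 0.0683
t 14.57 tcp [0.4745 0.1992 0.1361] F [ 0.4  2.1 -0. ] w 0.0683
[[ 0.132  0.001  0.991]
 [-0.991  0.001  0.132]
 [-0.001 -1.     0.001]]
q [-0.149  0.37  -0.447  2.002  0.216  0.814 -2.157]
turn [-0.05 -0.24 -0.04] shift now-axes [  0.6 128.1  -1.7] shift after-turn axes [  0.5 128.1  -1.6] len 128.1
```

```bash
python3 -m jog '0 0 0 0 35 -1 0.8;0 0 0 0 35 0 0.8;0 0 0 0 30 0 0.8;0 0 0 0 20 0 0.8;0 0 0 0 8 0 0.8'; python3 -m jog '0 0 0 0 0 0 0;0 0 0 0 0 0 0;0 0 0 0 0 0 0;0 0 0 0 0 0 0;0 0 0 0 0 0 0' 25;python3 g.py
```

```text
clock: 14.98
tcp_pos: [0.472, 0.198, 0.005]
orientation: [-1.274, 1.111, -1.108]
contact_force: [0.8, 0.6, -0.4]
grip_width: 0.068
clock: 15.4
tcp_pos: [0.4736, 0.1988, 0.0093]
orientation: [-1.268, 1.108, -1.11]
contact_force: [0.8, -0.1, 0.1]
grip_width: 0.0386
t 15.4 tcp [0.4736 0.1988 0.0093] F [ 0.8 -0.1  0.1] w 0.0386
[[ 0.135  0.002  0.991]
 [-0.991  0.001  0.135]
 [-0.001 -1.     0.002]]
q [-0.234  0.57  -0.354  2.073  0.363  0.555 -2.284]
```

```bash
python3 -m jog '0 0 0 0 -2 0 0;0 4 0 0 0 0 0;0 4 0 0 0 0 0;0 0 0 0 0 20 0;0 0 0 0 0 20 0'; python3 -m jog '0 0 0 0 0 20 0;0 0 0 0 0 4 0;0 0 0 0 0 2 0;0 0 0 0 0 2 0;0 0 0 0 0 0 0' 20;python3 g.py
```

```text
clock: 15.82
tcp_pos: [0.5121, 0.1985, 0.0107]
orientation: [-1.209, 1.211, -1.211]
contact_force: [0.4, 1.0, -0.1]
grip_width: 0.0387
clock: 16.23
tcp_pos: [0.5398, 0.1981, 0.0101]
orientation: [-1.208, 1.212, -1.212]
contact_force: [0.5, -0.8, -0.9]
grip_width: 0.0386
t 16.23 tcp [0.5398 0.1981 0.0101] F [ 0.5 -0.8 -0.9] w 0.0386
[[-0.004 -0.001  1.   ]
 [-1.    -0.    -0.004]
 [ 0.    -1.    -0.001]]
q [-0.214  0.632 -0.321  1.927  0.32   0.633 -2.312]
```

```bash
python3 -m jog '0 0 0 0 0 2 0;0 0 0 0 0 2 0;0 0 0 0 0 0 0;0 0 0 0 0 0 0;0 0 0 0 0 0 0';python3 -m jog '0 0 0 0 0 2 0;0 0 0 0 0 1 0;0 0 0 0 0 0 0;0 0 0 0 0 0 0;0 0 0 0 0 0 0'
```

```text
clock: 16.65
tcp_pos: [0.5402, 0.1978, 0.0092]
orientation: [-1.215, 1.215, -1.209]
contact_force: [-9.3, -1.3, 2.2]
grip_width: 0.0383
clock: 17.07
tcp_pos: [0.5402, 0.1978, 0.0089]
orientation: [-1.22, 1.217, -1.208]
contact_force: [-15.6, -1.3, 9.3]
grip_width: 0.0384
```

```bash
cat > arc.py <<'E'
import numpy as np
k=0.5;L=17;prev=None
for i in range(0,13):
    th=np.radians(i*7.5);c,s=np.cos(th),np.sin(th);ph=k*th
    B=np.array([-20*s-80*c,20*c+80*s]); T=B+L*np.array([-np.sin(ph),-np.cos(ph)])
    if prev is not None:
        d=T-prev[0];p=ph # after-turn axes: tool y=(-sin,-cos), tool z=(cos,-sin)
        f=lambda p:(round(d@np.array([-np.sin(p),-np.cos(p)]),1),round(d@np.array([np.cos(p),-np.sin(p)]),1))
        print(i*7.5,'tilt',round(-k*7.5,2),'y,z before',f(prev[1]),'after',f(ph), 'B',np.round(B-[-80,20],1),'T',np.round(T-[-80,3],1))
    prev=(T,ph)
E
python3 arc.py
```

```text
7.5 tilt -3.75 y,z before (np.float64(-10.3), np.float64(-3.0)) after (np.float64(-10.1), np.float64(-3.7)) B [-1.9 10.3] T [-3.  10.3]
15.0 tilt -3.75 y,z before (np.float64(-9.7), np.float64(-2.3)) after (np.float64(-9.6), np.float64(-2.9)) B [-2.5 20. ] T [-4.7 20.2]
22.5 tilt -3.75 y,z before (np.float64(-9.1), np.float64(-1.4)) after (np.float64(-9.0), np.float64(-2.0)) B [-1.6 29.1] T [-4.9 29.4]
30.0 tilt -3.75 y,z before (np.float64(-8.6), np.float64(-0.5)) after (np.float64(-8.5), np.float64(-1.0)) B [ 0.7 37.3] T [-3.7 37.9]
37.5 tilt -3.75 y,z before (np.float64(-8.0), np.float64(0.5)) after (np.float64(-8.0), np.float64(0.0)) B [ 4.4 44.6] T [-1.1 45.5]
45.0 tilt -3.75 y,z before (np.float64(-7.4), np.float64(1.6)) after (np.float64(-7.5), np.float64(1.1)) B [ 9.3 50.7] T [ 2.8 52. ]
52.5 tilt -3.75 y,z before (np.float64(-6.9), np.float64(2.7)) after (np.float64(-7.1), np.float64(2.2)) B [15.4 55.6] T [ 7.9 57.4]
60.0 tilt -3.75 y,z before (np.float64(-6.5), np.float64(3.8)) after (np.float64(-6.7), np.float64(3.3)) B [22.7 59.3] T [14.2 61.6]
67.5 tilt -3.75 y,z before (np.float64(-6.1), np.float64(4.9)) after (np.float64(-6.4), np.float64(4.5)) B [30.9 61.6] T [21.5 64.4]
75.0 tilt -3.75 y,z before (np.float64(-5.8), np.float64(5.9)) after (np.float64(-6.2), np.float64(5.5)) B [40.  62.5] T [29.6 66. ]
82.5 tilt -3.75 y,z before (np.float64(-5.6), np.float64(6.9)) after (np.float64(-6.0), np.float64(6.6)) B [49.7 61.9] T [38.5 66.1]
90.0 tilt -3.75 y,z before (np.float64(-5.4), np.float64(7.9)) after (np.float64(-5.9), np.float64(7.5)) B [60. 60.] T [48. 65.]
```

```bash
python3 -m jog '0 0 0 0 0 -3 0;-3.75 0 0 0 -10 -3.3 0;-3.75 0 0 0 -9.5 -2.6 0;-3.75 0 0 0 -9 -1.7 0;-3.75 0 0 0 -8.5 -0.7 0'; python3 look.py .198 t1.png
```

```text
clock: 17.48
tcp_pos: [0.5376, 0.1986, 0.0483]
orientation: [-1.402, 1.406, -1.072]
contact_force: [-3.4, -0.1, -0.8]
grip_width: 0.0389
12 5 509.0 599.0 215.0
30 4 608.0 615.0 216.0
36 7 598.0 622.0 205.0
42 8 585.0 622.0 213.0
48 21 550.0 622.0 208.0
54 74 560.0 622.0 202.0
60 67 552.0 621.0 203.0
66 41 553.0 585.0 199.0
72 16 553.0 580.0 198.0
t 17.68 tcp [0.5385 0.1979 0.0469] F [-2.9 -2.9 -0.4] w 0.0377
[[-0.004 -0.261  0.965]
 [-1.     0.    -0.004]
 [ 0.001 -0.965 -0.261]]
q [-0.114  0.702 -0.408  1.719  0.168  1.011 -2.145]
```

View pics/t1.png

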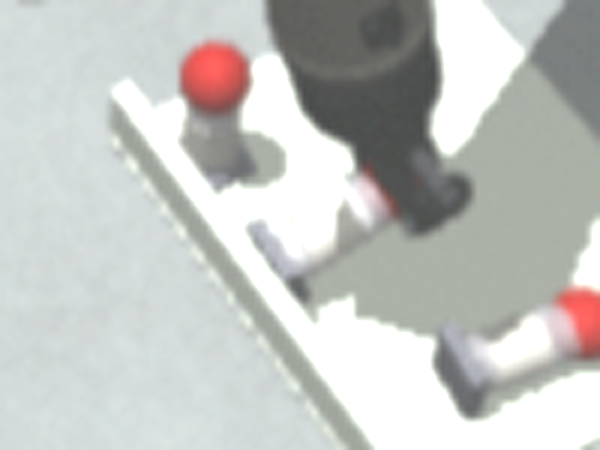

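```bash
python3 -m jog '-7 0 0 0 -7 -2.1 0;-7 0 0 0 -7 -1 0;-7 0 0 0 -7 0 0;-7 0 0 0 -7 0 0;-7 0 0 0 -7 0 0' 30; python3 look.py .198 t2.png
```

```text
clock: 18.1
tcp_pos: [0.5494, 0.1989, 0.0825]
orientation: [-1.828, 1.826, -0.647]
contact_force: [-15.0, -2.3, 13.4]
grip_width: 0.0384
12 5 505.0 589.0 213.0
24 1 595.0 595.0 213.0
30 3 593.0 600.0 215.0
36 6 597.0 612.0 214.0
42 3 603.0 622.0 214.0
48 24 601.0 621.0 204.0
54 25 600.0 622.0 204.0
60 9 600.0 614.0 203.0
66 2 603.0 606.0 208.0
t 18.3 tcp [0.5498 0.1971 0.0779] F [-11.4  -5.6   7.7] w 0.0383
[[-0.001 -0.774  0.634]
 [-1.    -0.002 -0.003]
 [ 0.004 -0.634 -0.774]]
q [-0.1    1.033 -0.408  1.225 -0.01   1.748 -2.042]
```

View pics/t2.png

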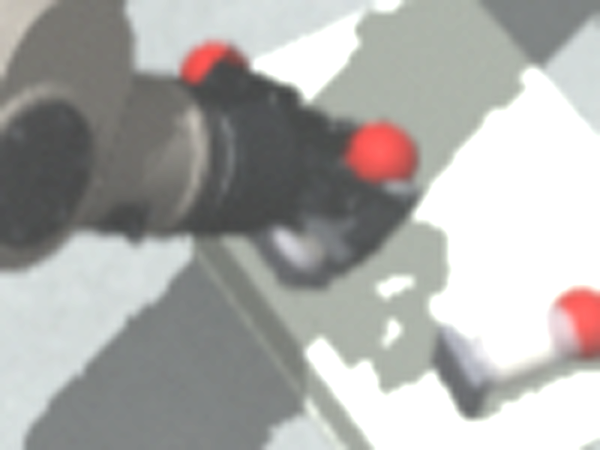

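```bash
python3 -m jog '0 0 0 0 2 -4 0;0 0 0 0 2 -4 0;0 0 0 0 0 0 0;0 0 0 0 0 0 0;0 0 0 0 0 0 0' ; python3 look.py .198 t3.png
python3 - <<'E'
from h import *
f=imaging.grab_frame('top');a=f['color'][170:250,220:320,::-1]; cv2.imwrite('pics/t3t.png',cv2.convertScaleAbs(cv2.resize(a,None,fx=6,fy=6,interpolation=cv2.INTER_CUBIC),alpha=1.5))
E
```

```text
clock: 18.72
tcp_pos: [0.5457, 0.1983, 0.0822]
orientation: [-1.812, 1.82, -0.664]
contact_force: [-0.8, 1.4, -0.7]
grip_width: 0.0386
12 3 547.0 584.0 226.0
24 1 588.0 588.0 215.0
30 4 585.0 593.0 214.0
36 3 594.0 601.0 216.0
42 7 593.0 618.0 210.0
48 28 594.0 619.0 203.0
54 39 593.0 620.0 200.0
60 17 593.0 606.0 204.0
66 2 596.0 604.0 202.0
t 18.92 tcp [0.5455 0.1982 0.082 ] F [-0.5  0.9 -1.2] w 0.0382
[[-0.004 -0.766  0.643]
 [-1.     0.003 -0.003]
 [ 0.    -0.643 -0.766]]
q [-0.097  1.015 -0.411  1.247 -0.013  1.73  -2.044]
```

View pics/t3.png

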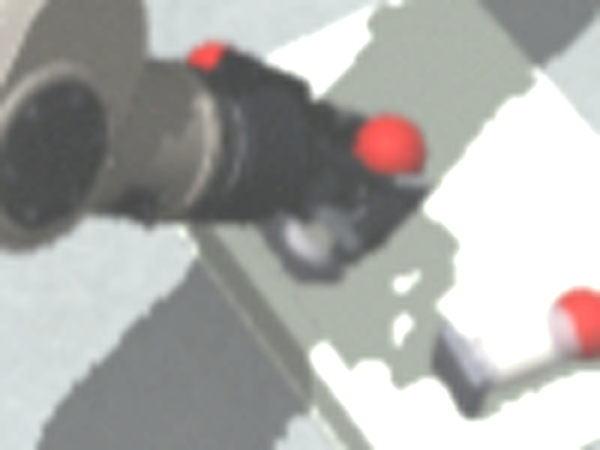

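View pics/t3t.png

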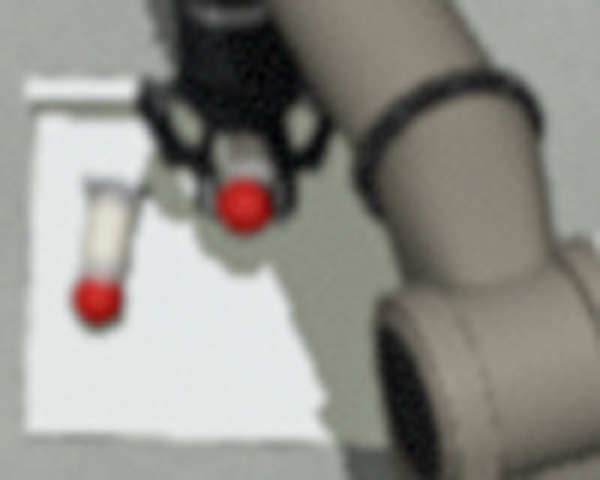

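```bash
python3 -m jog '-4 0 0 0 0 -1.2 0;-4 0 0 0 0 -1.2 0;0 0 0 0 -0.4 5 0;0 0 0 0 -0.4 4 0;0 0 0 0 0 0 0' ; python3 look.py .198 t4.png
```

```text
clock: 19.38
tcp_pos: [0.5495, 0.1982, 0.0756]
orientation: [-1.901, 1.909, -0.549]
contact_force: [-0.9, -0.4, -1.7]
grip_width: 0.0382
12 2 570.0 609.0 199.0
18 2 585.0 591.0 215.0
24 1 581.0 581.0 216.0
30 6 602.0 618.0 206.0
36 19 606.0 617.0 203.0
42 10 606.0 616.0 207.0
66 1 583.0 583.0 206.0
t 19.58 tcp [0.5495 0.1984 0.0775] F [-0.  -0.3 -1.2] w 0.0383
[[-0.004 -0.847  0.531]
 [-1.     0.004 -0.002]
 [-0.    -0.531 -0.847]]
q [-0.106  1.109 -0.404  1.142 -0.048  1.87  -2.045]
```

```bash
python3 -m jog '0 0 0 0 1 1.7 0;0 0 0 0 -4.2 2.6 0;0 0 0 0 -4.2 2.6 0;0 0 0 0 -4.2 2.6 0;0 0 0 0 0 0 0' ; python3 look.py .198 t5.png
```

```text
clock: 20.0
tcp_pos: [0.5649, 0.1982, 0.0748]
orientation: [-1.901, 1.91, -0.548]
contact_force: [-2.6, -0.0, -0.4]
grip_width: 0.0383
12 2 555.0 592.0 221.0
18 4 583.0 596.0 215.0
24 2 593.0 601.0 217.0
30 1 616.0 616.0 205.0
42 1 622.0 622.0 228.0
54 1 604.0 604.0 207.0
66 1 597.0 597.0 205.0
t 20.2 tcp [0.5642 0.1982 0.0744] F [-0.4 -0.1 -2.6] w 0.0382
[[-0.004 -0.848  0.53 ]
 [-1.     0.004 -0.002]
 [ 0.    -0.53  -0.848]]
q [-0.117  1.133 -0.386  1.088 -0.051  1.899 -2.035]
```

View pics/t5.png

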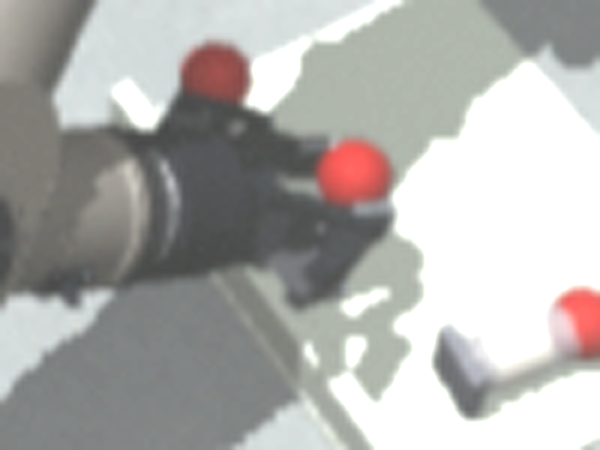

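```bash
python3 -m jog '3 0 0 0 -3.4 3 0;3 0 0 0 -3.4 3 0;3 0 0 0 -3.4 3.1 0;0 0 0 0 0 0 0;0 0 0 0 0 0 0' ; python3 look.py .198 t6.png
```

```text
clock: 20.62
tcp_pos: [0.5778, 0.1982, 0.0741]
orientation: [-1.802, 1.81, -0.676]
contact_force: [-1.8, -1.0, -0.5]
grip_width: 0.037
12 4 501.0 587.0 217.0
18 6 584.0 603.0 215.0
24 11 584.0 613.0 214.0
30 2 596.0 617.0 207.0
36 1 622.0 622.0 200.0
66 1 591.0 591.0 179.0
72 1 604.0 604.0 203.0
t 20.82 tcp [0.5774 0.1979 0.0725] F [-1.2  0.4  0.1] w 0.0373
[[-0.004 -0.756  0.655]
 [-1.     0.003 -0.003]
 [ 0.    -0.655 -0.756]]
q [-0.114  1.06  -0.384  1.152 -0.006  1.765 -2.025]
```

View pics/t6.png

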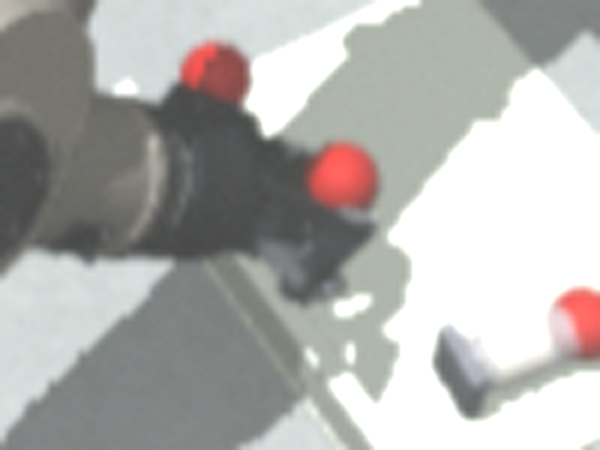

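```bash
python3 -m jog '0 0 0 0 -3.8 3.3 0;0 0 0 0 2.6 3 0;0 0 0 0 0 0 0;0 0 0 0 0 0 0;0 0 0 0 0 0 0' ; python3 look.py .198 t7.png
```

```text
clock: 21.23
tcp_pos: [0.5827, 0.198, 0.0687]
orientation: [-1.803, 1.81, -0.677]
contact_force: [-0.5, 0.2, -0.9]
grip_width: 0.0367
12 11 520.0 599.0 216.0
18 15 581.0 608.0 213.0
24 4 593.0 612.0 216.0
60 1 608.0 608.0 200.0
66 1 608.0 608.0 204.0
72 3 579.0 603.0 194.0
t 21.43 tcp [0.5828 0.198  0.0692] F [-1.4  0.3 -1.9] w 0.0366
[[-0.004 -0.755  0.656]
 [-1.     0.003 -0.003]
 [ 0.    -0.656 -0.755]]
q [-0.116  1.07  -0.381  1.135 -0.004  1.77  -2.023]
```

```bash
python3 -m jog '0 0 0 0 2 2.3 0;0 0 0 0 1.3 1.5 0;0 0 0 0 0 0 0;0 0 0 0 0 0 0;0 0 0 0 0 0 0' ; python3 look.py .198 t8.png
```

```text
clock: 21.85
tcp_pos: [0.5829, 0.1983, 0.0663]
orientation: [-1.802, 1.81, -0.675]
contact_force: [-0.9, -0.7, 7.7]
grip_width: 0.0366
12 9 539.0 603.0 214.0
18 14 586.0 610.0 214.0
24 1 606.0 606.0 219.0
66 2 601.0 603.0 181.0
72 1 599.0 599.0 180.0
t 22.05 tcp [0.5829 0.1982 0.0664] F [-0.6 -0.3  8.9] w 0.037
[[-0.004 -0.755  0.656]
 [-1.     0.004 -0.002]
 [-0.001 -0.656 -0.755]]
q [-0.116  1.074 -0.381  1.134 -0.003  1.768 -2.021]
```

View pics/t8.png

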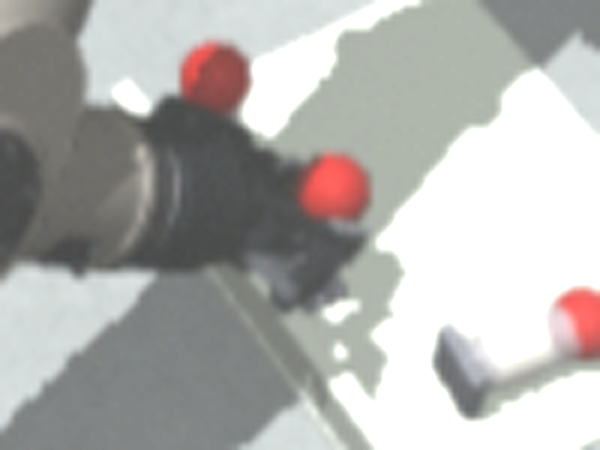

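```bash
python3 -m jog '0 0 0 0 0 0 0.6;0 0 0 0 0 0 0.6;0 0 0 0 0 0 0.6;0 0 0 0 0 0 0.6;0 0 0 0 0 0 0.6' ; python3 look.py .198 t9.png
```

```text
clock: 22.47
tcp_pos: [0.5827, 0.198, 0.0639]
orientation: [-1.802, 1.81, -0.677]
contact_force: [0.3, -0.5, 0.3]
grip_width: 0.0513
12 10 539.0 607.0 215.0
60 1 614.0 614.0 208.0
66 3 610.0 613.0 211.0
72 1 606.0 606.0 172.0
t 22.67 tcp [0.5827 0.1981 0.0641] F [ 0.8  0.3 -0.3] w 0.0513
[[-0.004 -0.755  0.656]
 [-1.     0.003 -0.003]
 [ 0.    -0.656 -0.755]]
q [-1.170e-01  1.076e+00 -3.810e-01  1.135e+00 -2.000e-03  1.765e+00
 -2.021e+00]
```

View pics/t9.png

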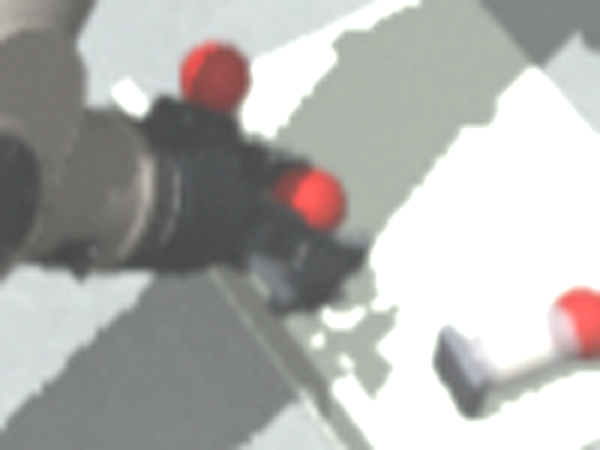

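```bash
python3 -m jog '0 0 0 0 -15 0 0.7;0 0 0 0 -20 -5 0.8;0 0 0 0 -20 -10 0.8;0 0 0 0 -15 -20 0.8;0 0 0 0 -10 -30 0.8';python3 -m jog '7 0 0 0 0 -20 0.8;7 0 0 0 0 -20 0.8;7 0 0 0 0 -20 0.8;7 0 0 0 0 -20 0.8;7 0 0 0 0 -20 0.8';python3 look.py .198 t10.png; python3 g.py .489 .3053 .1 -7.7
```

```text
clock: 23.08
tcp_pos: [0.6006, 0.197, 0.164]
orientation: [-1.801, 1.813, -0.676]
contact_force: [0.2, 0.9, -1.5]
grip_width: 0.0682
clock: 23.5
tcp_pos: [0.5195, 0.1986, 0.2237]
orientation: [-1.376, 1.384, -1.09]
contact_force: [0.0, 1.1, 0.2]
grip_width: 0.0682
12 17 581.0 608.0 214.0
18 11 584.0 612.0 212.0
24 7 591.0 612.0 211.0
30 6 599.0 617.0 209.0
36 9 597.0 622.0 202.0
42 11 590.0 619.0 209.0
48 13 598.0 619.0 207.0
54 12 593.0 618.0 209.0
60 12 593.0 618.0 208.0
66 9 599.0 618.0 210.0
72 1 617.0 617.0 206.0
t 23.7 tcp [0.5179 0.1984 0.2233] F [1.8 0.3 0.3] w 0.0683
[[-0.003 -0.24   0.971]
 [-1.     0.001 -0.003]
 [-0.    -0.971 -0.24 ]]
q [-0.203  0.434 -0.291  1.675  0.01   1.264 -2.059]
t 23.7 tcp [0.5179 0.1984 0.2233] F [1.8 0.3 0.3] w 0.0683
[[-0.003 -0.24   0.971]
 [-1.     0.001 -0.003]
 [-0.    -0.971 -0.24 ]]
q [-0.203  0.434 -0.291  1.675  0.01   1.264 -2.059]
turn [13.86  7.5   0.91] shift now-axes [-106.9  126.7    1.2] shift after-turn axes [-102.1  123.3  -43. ] len 165.7
```

View pics/t10.png

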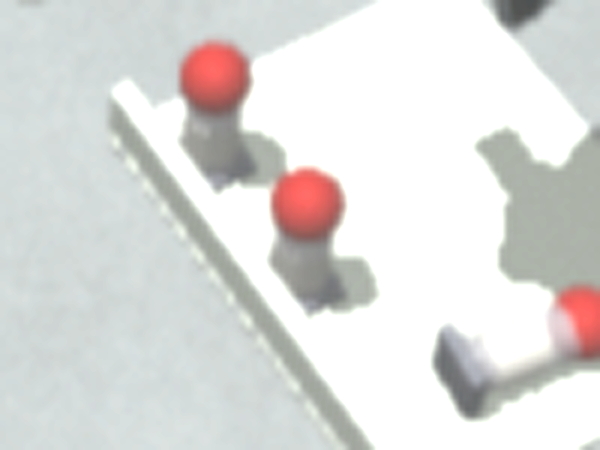

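```bash
python3 -m jog '7 0 0 0 0 0 0.8;6.9 0 0 0 0 0 0.8;0 7 0 -25 5 0 0.8;0 0.7 0 -30 10 -15 0.8;0 0 0 -30 20 -15 0.8'
python3 - <<'E'
from h import *
from m1 import redballs,tri
ft=imaging.grab_frame('top');fs=imaging.grab_frame('scene')
for a in redballs(ft,(220,305,180,250)):
    for b in redballs(fs,(320,430,195,290)):
        p,e=tri(ft,a[4:6],fs,b[4:6])
        if e<.01: print(np.round(p,4),round(e,4))
for b in redballs(fs,(320,430,195,290)): print(b[4:], onplane(fs,b[4],b[5],.03))
E
python3 g.py .489 .3053 .009 -7.7
```

```text
clock: 24.12
tcp_pos: [0.5006, 0.2879, 0.1881]
orientation: [-1.134, 1.314, -1.314]
contact_force: [1.1, 0.5, 0.3]
grip_width: 0.0683
[0.6007 0.1967 0.0879] 0.0033
[0.5978 0.104  0.0907] 0.0026
(np.float64(333.35064935064935), np.float64(222.96103896103895)) [0.57113142 0.06578699 0.03      ]
(np.float64(348.4567901234568), np.float64(244.17283950617283)) [0.57585335 0.16453272 0.03      ]
(np.float64(395.92857142857144), np.float64(263.75)) [0.48785679 0.30492937 0.03      ]
t 24.22 tcp [0.4946 0.2927 0.1838] F [-0.8  0.2  0. ] w 0.068
[[-0.131 -0.007  0.991]
 [-0.991  0.002 -0.131]
 [-0.001 -1.    -0.007]]
q [-0.405  0.384 -0.297  1.828  0.128  0.953 -2.459]
turn [ 0.4   0.17 -0.04] shift now-axes [-11.6 174.8  -6. ] shift after-turn axes [-11.7 174.8  -7.3] len 175.3
```

```bash
python3 -m jog '0 0 0 -6 38 -3 0.8;0 0 0 -5.5 38 -3 0.8;0 0 0 0 38 0 0.8;0 0 0 0 30 0 0.8;0 0 0 0 18 0 0.8'; python3 g.py .4885 .305 .008 -7.7
```

```text
clock: 24.63
tcp_pos: [0.4928, 0.2977, 0.0201]
orientation: [-1.146, 1.314, -1.312]
contact_force: [0.5, -0.3, -0.5]
grip_width: 0.0686
t 24.63 tcp [0.4928 0.2977 0.0201] F [ 0.5 -0.3 -0.5] w 0.0686
[[-0.14  -0.006  0.99 ]
 [-0.99  -0.003 -0.14 ]
 [ 0.004 -1.    -0.005]]
q [-0.465  0.609 -0.242  1.923  0.229  0.642 -2.561]
turn [ 0.3  -0.32  0.22] shift now-axes [-6.7 12.1 -5.2] shift after-turn axes [-6.7 12.1 -5.3] len 14.8
```

```bash
python3 -m jog '0 0 0 -2 4 -2 0.8;0 0 0 -2 4 -2 0.8;0 0 0 0 0 0 0.8;0 0 0 0 0 0 0.8;0 0 0 0 0 0 0.8'; python3 g.py .4885 .305 .008 -7.7
```

```text
clock: 25.05
tcp_pos: [0.4908, 0.3042, 0.0182]
orientation: [-1.138, 1.311, -1.31]
contact_force: [0.0, -0.2, -0.4]
grip_width: 0.0685
t 25.05 tcp [0.4908 0.3042 0.0182] F [ 0.  -0.2 -0.4] w 0.0685
[[-0.139  0.001  0.99 ]
 [-0.99   0.002 -0.139]
 [-0.002 -1.     0.001]]
q [-0.478  0.611 -0.24   1.926  0.233  0.629 -2.575]
turn [-0.06 -0.27 -0.1 ] shift now-axes [-0.5 10.2 -2.4] shift after-turn axes [-0.5 10.2 -2.4] len 10.5
```

```bash
python3 -m jog '0 0 0 0 5 -1 0.8;0 0 0 0 4.5 0 0.8;0 0 0 0 0 0 0;0 0 0 0 0 0 0;0 0 0 0 0 0 0' 30; python3 -m jog '0 0 0 0 0 0 0;0 0 0 0 0 0 0;0 0 0 0 0 0 0;0 0 0 0 0 0 0;0 0 0 0 0 0 0'; python3 g.py .5405 .305 .012 -0.3
```

```text
clock: 25.47
tcp_pos: [0.4885, 0.3036, 0.0075]
orientation: [-1.141, 1.311, -1.31]
contact_force: [-0.4, 0.4, 1.1]
grip_width: 0.0382
clock: 25.88
tcp_pos: [0.4885, 0.3037, 0.0075]
orientation: [-1.141, 1.311, -1.31]
contact_force: [-1.2, -0.3, 2.8]
grip_width: 0.0382
t 25.88 tcp [0.4885 0.3037 0.0075] F [-1.2 -0.3  2.8] w 0.0382
[[-0.138 -0.001  0.99 ]
 [-0.99   0.    -0.138]
 [-0.    -1.    -0.001]]
q [-0.483  0.626 -0.235  1.932  0.239  0.61  -2.582]
turn [ 0.05 -7.65 -0.01] shift now-axes [-8.5 -4.6 51.3] shift after-turn axes [-1.6 -4.5 52. ] len 52.2
```

```bash
python3 -m jog '0 -4 0 0 -5 0 0;0 -3.7 0 0 -15 0 0;0 0 0 0 -20 0 0;0 0 0 0 -20 0 0;0 0 0 0 -20 0 0'; python3 -m jog '-7 0 0 0 0 -2.1 0;-7 0 0 0 0 -2.1 0;-7 0 0 0 0 -2.1 0;-7 0 0 0 0 -2.1 0;-7 0 0 0 0 -2.1 0'; python3 -m jog '-7 0 0 0 0 -2.1 0;-7 0 0 0 0 -2.1 0;-7 0 0 0 0 -2.1 0;0 0 0 0 0 0 0;0 0 0 0 0 0 0'; python3 g.py; python3 look.py .305 u1.png
```

```text
clock: 26.3
tcp_pos: [0.4883, 0.3034, 0.0876]
orientation: [-1.208, 1.214, -1.212]
contact_force: [0.6, 0.0, -1.5]
grip_width: 0.0384
clock: 26.72
tcp_pos: [0.4797, 0.3035, 0.0905]
orientation: [-1.641, 1.652, -0.853]
contact_force: [-0.1, 0.0, -1.6]
grip_width: 0.0383
clock: 27.13
tcp_pos: [0.4737, 0.3028, 0.0908]
orientation: [-1.881, 1.891, -0.578]
contact_force: [-0.1, -0.3, -1.3]
grip_width: 0.0387
t 27.13 tcp [0.4737 0.3028 0.0908] F [-0.1 -0.3 -1.3] w 0.0387
[[-0.006 -0.83   0.557]
 [-1.     0.004 -0.005]
 [ 0.002 -0.557 -0.83 ]]
q [-0.232  1.017 -0.41   1.3   -0.161  1.716 -2.146]
12 4 501.0 585.0 306.0
24 2 513.0 521.0 323.0
30 5 513.0 528.0 322.0
36 7 518.0 532.0 322.0
42 13 522.0 549.0 314.0
48 48 519.0 549.0 309.0
54 21 516.0 546.0 310.0
60 15 521.0 535.0 311.0
66 7 522.0 531.0 313.0
72 2 526.0 535.0 310.0
t 27.33 tcp [0.474  0.3046 0.096 ] F [ 0.   0.2 -0.7] w 0.0381
[[-0.003 -0.827  0.562]
 [-1.     0.004 -0.   ]
 [-0.002 -0.562 -0.827]]
q [-0.233  1.008 -0.413  1.3   -0.162  1.717 -2.145]
```

View pics/u1.png

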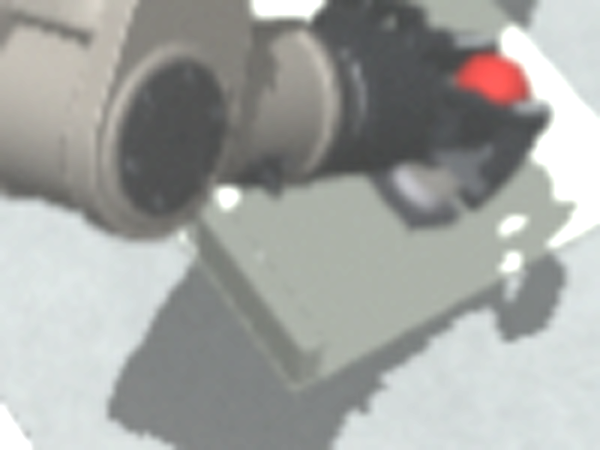

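```bash
python3 -m jog '0 0 0 0 -17 16.4 0;0 0 0 0 -17 16.4 0;0 0 0 0 -17 16.4 0;0 0 0 0 0 0 0;0 0 0 0 0 0 0'; python3 look.py .305 u2.png
```

```text
clock: 27.75
tcp_pos: [0.5443, 0.3038, 0.0828]
orientation: [-1.877, 1.887, -0.578]
contact_force: [0.1, -0.8, -0.2]
grip_width: 0.0384
12 2 595.0 608.0 305.0
18 2 586.0 591.0 324.0
24 6 587.0 607.0 322.0
30 9 592.0 617.0 313.0
36 36 589.0 618.0 313.0
42 29 591.0 622.0 309.0
48 13 594.0 606.0 310.0
54 2 596.0 598.0 316.0
60 1 599.0 599.0 312.0
66 1 585.0 585.0 316.0
72 2 581.0 583.0 320.0
t 27.95 tcp [0.5429 0.3039 0.0829] F [ 0.   0.8 -1.9] w 0.0383
[[-0.003 -0.829  0.559]
 [-1.     0.003 -0.001]
 [-0.001 -0.559 -0.829]]
q [-0.246  1.118 -0.384  1.074 -0.139  1.844 -2.132]
```

```bash
python3 -m jog '0 0 0 0 -1 9 0;2 0 0 0 -4.1 3.4 0;2 0 0 0 -4.1 3.4 0;2 0 0 0 -4 3.5 0;0 0 0 0 0 0 0'; python3 look.py .305 u3.png
```

```text
clock: 28.37
tcp_pos: [0.5656, 0.3043, 0.075]
orientation: [-1.812, 1.819, -0.662]
contact_force: [-1.3, 0.6, 0.2]
grip_width: 0.0383
12 4 505.0 590.0 324.0
18 4 586.0 608.0 323.0
24 13 606.0 614.0 310.0
30 9 607.0 615.0 310.0
36 11 606.0 615.0 309.0
42 4 608.0 613.0 309.0
t 28.57 tcp [0.565  0.3039 0.0743] F [-1.9  1.7  6.4] w 0.0384
[[-0.004 -0.768  0.64 ]
 [-1.     0.004 -0.001]
 [-0.002 -0.64  -0.768]]
q [-0.251  1.097 -0.371  1.069 -0.1    1.78  -2.118]
```

View pics/u3.png

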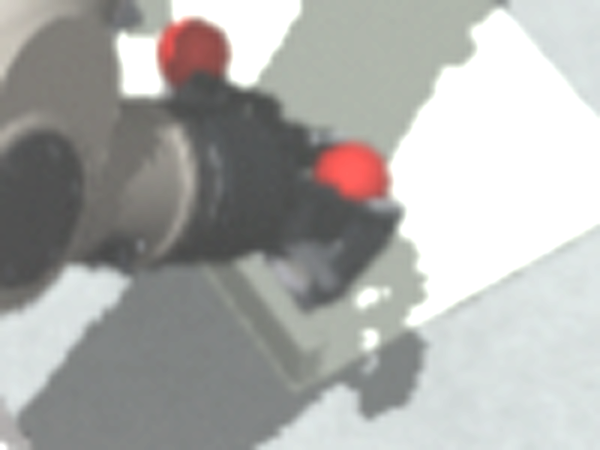

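```bash
python3 -m jog '2 0 0 0 -4.2 3.2 0;2 0 0 0 -4.2 3.2 0;2 0 0 0 -4 3.4 0;0 0 0 0 0 0 0;0 0 0 0 0 0 0'; python3 look.py .305 u4.png
```

```text
clock: 28.98
tcp_pos: [0.5812, 0.3028, 0.0742]
orientation: [-1.747, 1.754, -0.743]
contact_force: [-1.3, 1.0, -1.8]
grip_width: 0.0382
12 7 519.0 600.0 315.0
18 11 583.0 612.0 321.0
24 5 602.0 614.0 311.0
30 4 614.0 615.0 304.0
36 6 612.0 615.0 306.0
42 4 613.0 621.0 302.0
t 29.18 tcp [0.5809 0.3028 0.0738] F [-1.9 -0.5 -1. ] w 0.0384
[[-0.005 -0.696  0.718]
 [-1.     0.003 -0.004]
 [ 0.001 -0.718 -0.697]]
q [-0.255  1.056 -0.361  1.096 -0.064  1.701 -2.113]
```

View pics/u4.png

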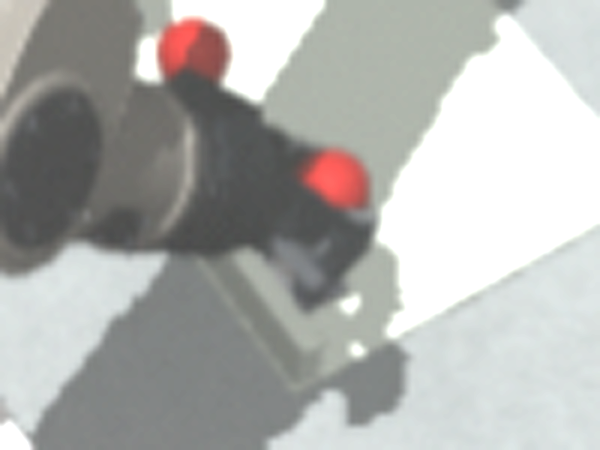

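```bash
python3 -m jog '0 0 0 0 -1.5 1.5 0;0 0 0 0 2 2 0;0 0 0 0 1.5 1.5 0;0 0 0 0 0 0 0;0 0 0 0 0 0 0'; python3 -m jog '0 0 0 0 0 0 0.6;0 0 0 0 0 0 0.6;0 0 0 0 0 0 0.6;0 0 0 0 0 0 0.6;0 0 0 0 0 0 0.6';python3 look.py .305 u5.png
```

```text
clock: 29.6
tcp_pos: [0.5836, 0.304, 0.0709]
orientation: [-1.745, 1.754, -0.741]
contact_force: [-0.2, -0.3, 5.6]
grip_width: 0.0382
clock: 30.02
tcp_pos: [0.5835, 0.3031, 0.0695]
orientation: [-1.746, 1.754, -0.744]
contact_force: [0.3, 0.8, 0.8]
grip_width: 0.0512
12 4 539.0 608.0 322.0
30 1 616.0 616.0 309.0
36 3 617.0 618.0 304.0
t 30.22 tcp [0.5835 0.3032 0.0696] F [ 0.3 -0.2 -0. ] w 0.0516
[[-0.004 -0.695  0.719]
 [-1.     0.003 -0.003]
 [-0.    -0.719 -0.695]]
q [-0.256  1.063 -0.36   1.088 -0.062  1.7   -2.11 ]
```

View pics/u5.png

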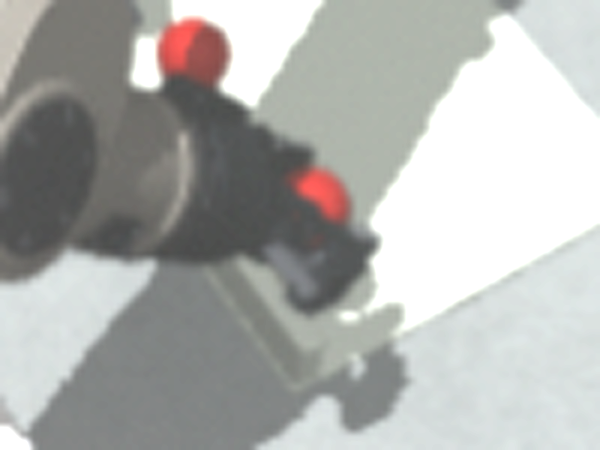

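Retreat and check all three.

```bash
python3 -m jog '0 0 0 0 -15 0 0.7;0 0 0 0 -20 -5 0.8;0 0 0 0 -20 -10 0.8;0 0 0 0 -15 -20 0.8;0 0 0 0 -10 -30 0.8';python3 -m jog '7 0 0 0 0 -20 0.8;7 0 0 0 0 -20 0.8;7 0 0 0 0 -20 0.8;7 0 0 0 0 -20 0.8;7 0 0 0 0 -10 0.8';cat > tubes.py <<'E'
from h import *
from m1 import redballs,tri
import sys
ft=imaging.grab_frame('top');fs=imaging.grab_frame('scene')
for a in redballs(ft,(210,310,170,260)):
    for b in redballs(fs,(310,440,190,290)):
        p,e=tri(ft,a[4:6],fs,b[4:6])
        if e<.01: print(np.round(p,4),round(e,4))
b=fs['color'][190:310,280:440,::-1]; cv2.imwrite('pics/'+sys.argv[1],cv2.convertScaleAbs(cv2.resize(b,None,fx=4.5,fy=4.5,interpolation=cv2.INTER_CUBIC),alpha=1.6))
E
python3 tubes.py u6.png; python3 g.py .6 .197 .12 0
```

```text
clock: 30.63
tcp_pos: [0.5933, 0.3024, 0.1715]
orientation: [-1.745, 1.756, -0.745]
contact_force: [1.0, -0.0, -0.7]
grip_width: 0.0683
clock: 31.05
tcp_pos: [0.5157, 0.3044, 0.2217]
orientation: [-1.314, 1.322, -1.134]
contact_force: [-0.1, 1.0, 0.1]
grip_width: 0.0683
[0.6022 0.3032 0.0873] 0.0016
[0.6007 0.1968 0.0883] 0.0034
[0.5978 0.104  0.0907] 0.0026
t 31.15 tcp [0.5101 0.305  0.2214] F [-0.4 -0.   0.6] w 0.0683
[[ 0.004 -0.154  0.988]
 [-1.    -0.     0.004]
 [-0.    -0.988 -0.154]]
q [-0.313  0.459 -0.387  1.641  0.077  1.195 -2.273]
turn [ 8.88  0.21 -0.  ] shift now-axes [108.3  86.3 104. ] shift after-turn axes [108.  101.4  89.9] len 173.3
```

View pics/u6.png

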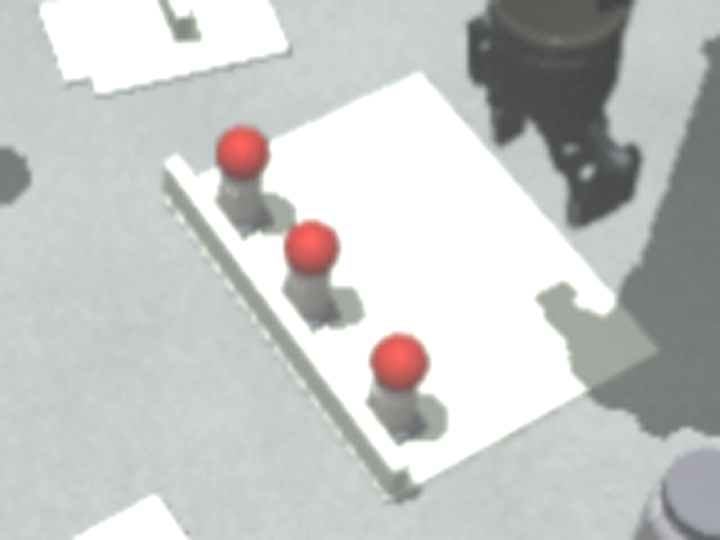

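Run:
```python
from h import *
fs=[imaging.grab_frame('top') for _ in range(6)]
P=np.median([cloud(f) for f in fs],0)
a=np.mean([f['color'] for f in fs],0).astype(np.uint8)[172:246,360:420,::-1]; cv2.imwrite('pics/boxt.png',cv2.convertScaleAbs(cv2.resize(a,None,fx=8,fy=8,interpolation=cv2.INTER_CUBIC),alpha=2))
c=np.array([.554,-.311]);t=np.radians(6);X=np.array([np.cos(t),np.sin(t)]);Y=np.array([-X[1],X[0]])
Q=P.reshape(-1,3);xb=(Q[:,:2]-c)@X*1000;yb=(Q[:,:2]-c)@Y*1000;z=Q[:,2]*1000
for y0 in(-58,-30,0,15,30,45,58):
    print('y',y0)
    m=(abs(yb-y0)<5)&(abs(xb)<115); o=np.argsort(xb[m]); print(' '.join(f'{int(round(a))}:{int(round(b))}' for a,b in zip(xb[m][o],z[m][o])))
```

```text
y -58
-113:-4 -112:0 -112:0 -109:1 -108:-1 -108:2 -102:118 -102:120 -98:118 -98:120 -97:121 -94:111 -94:112 -91:109 -90:110 -88:14 -88:6 -87:36 -87:55 -87:76 -87:109 -87:90 -87:109 -84:17 -83:9 -83:36 -83:56 -83:71 -83:113 -83:93 -83:110 -80:3 -79:19 -79:36 -79:109 -79:58 -79:74 -79:97 -79:114 -75:22 -75:37 -75:8 -75:111 -75:62 -75:108 -75:81 -75:98 -72:111 -71:23 -71:6 -71:43 -71:63 -71:82 -71:113 -71:102 -68:113 -67:108 -67:5 -67:25 -67:44 -67:66 -67:84 -67:104 -64:112 -63:85 -63:45 -63:25 -63:67 -63:106 -63:9 -60:111 -59:107 -59:88 -59:71 -59:49 -59:28 -59:10 -59:3 -56:112 -56:108 -56:90 -55:71 -55:51 -55:27 -55:10 -55:6 -52:114 -52:112 -52:94 -52:72 -51:52 -51:31 -51:13 -51:3 -48:113 -48:111 -48:97 -48:73 -47:54 -47:37 -47:15 -47:6 -44:110 -44:116 -44:94 -44:77 -43:56 -43:36 -43:15 -43:8 -41:110 -40:112 -40:97 -40:78 -40:58 -39:41 -39:23 -39:5 -37:110 -37:111 -36:99 -36:82 -36:60 -35:43 -35:19 -35:6 -33:113 -33:110 -32:98 -32:83 -32:61 -31:50 -29:112 -29:113 -29:103 -28:84 -28:62 -27:43 -27:25 -27:8 -25:117 -25:104 -24:85 -24:63 -23:48 -23:27 -22:4 -21:109 -21:105 -20:87 -20:69 -
[... 7132 characters left out ...]
 39:112 39:116 39:35 40:96 41:5 42:64 43:110 43:111 43:37 44:102 45:9 45:73 47:111 47:43 47:102 49:6 49:73 50:113 51:41 51:104 52:17 53:77 54:109 55:46 55:102 56:18 57:80 58:-3 58:112 58:48 59:107 60:19 60:82 61:3 62:111 62:52 62:111 64:23 64:81 66:3 66:113 66:52 66:110 68:25 68:83 70:111 70:57 70:113 70:-3 71:91 72:30 74:110 74:60 74:0 74:111 75:92 76:34 77:110 78:61 78:110 78:-1 79:92 80:31 80:127 80:129 81:119 81:66 82:5 83:94 83:38 83:132 84:131 85:70 85:117 86:5 87:98 87:37 87:132 88:121 89:70 90:7 90:106 91:133 91:38 91:130 92:126 92:74 94:8 94:104 95:43 95:133 95:132 96:78 97:16 97:109 99:49 99:131 99:129 100:77 101:110 101:16 103:0 106:3 107:-2 107:1 110:-1 111:-1 111:-2 114:0 115:-4
```

View pics/boxt.png

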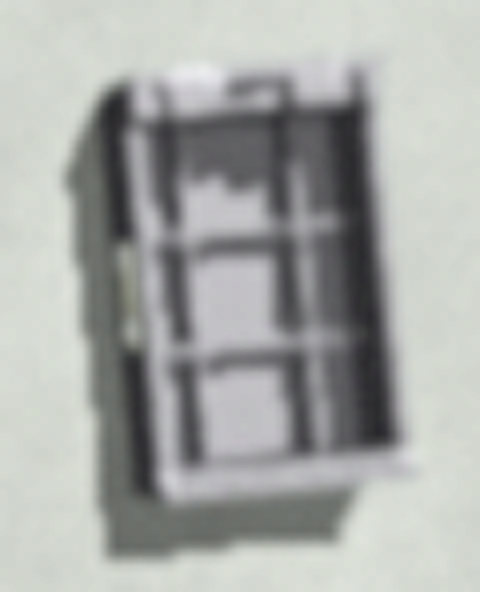

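```bash
python3 -m jog '5 0 0 0 0 20 0.6;4 0 0 0 0 30 0.6;0 0 0 0 15 35 0.6;0 0 0 0 15 10 0.6;0 0 0 0 0 0 0.6'; python3 g.py .6015 .3035 .069 0
```

```text
clock: 31.87
tcp_pos: [0.6137, 0.3003, 0.1789]
orientation: [-1.211, 1.218, -1.216]
contact_force: [-0.5, -1.2, -0.4]
grip_width: 0.0512
t 31.87 tcp [0.6137 0.3003 0.1789] F [-0.5 -1.2 -0.4] w 0.0512
[[-0.009 -0.005  1.   ]
 [-1.    -0.003 -0.009]
 [ 0.003 -1.    -0.005]]
q [-0.323  0.562 -0.325  1.559  0.196  1.058 -2.279]
turn [ 0.29 -0.51  0.17] shift now-axes [ -3.5 110.  -11.6] shift after-turn axes [ -3.2 109.9 -12.2] len 110.6
```

```bash
python3 -m jog '0 0 0 -1 20 -6 0.6;0 0 0 -1 20 -6 0.6;0 0 0 0 10 0 0.6;0 0 0 0 0 0 0.6;0 0 0 0 0 0 0.6'; python3 g.py .6015 .3035 .069 0
```

```text
clock: 32.28
tcp_pos: [0.5995, 0.305, 0.1335]
orientation: [-1.208, 1.214, -1.212]
contact_force: [0.5, -0.8, 1.3]
grip_width: 0.0512
t 32.28 tcp [0.5995 0.305  0.1335] F [ 0.5 -0.8  1.3] w 0.0512
[[-0.005 -0.002  1.   ]
 [-1.    -0.    -0.005]
 [ 0.    -1.    -0.002]]
q [-0.338  0.591 -0.322  1.626  0.216  0.961 -2.309]
turn [ 0.11 -0.27  0.01] shift now-axes [ 1.5 64.5  2.1] shift after-turn axes [ 1.5 64.5  2. ] len 64.5
```

```bash
python3 -m jog '0 0 0 1 30 2 0.6;0 0 0 0 25 0 0.6;0 0 0 0 9 0 0.6;0 0 0 0 0 0 0.6;0 0 0 0 0 0 0';python3 -m jog '0 0 0 0 0 0 0;0 0 0 0 0 0 0;0 0 0 0 0 0 0;0 0 0 0 0 0 0;0 0 0 0 0 0 0' 40; python3 g.py
```

```text
clock: 32.7
tcp_pos: [0.602, 0.3045, 0.0708]
orientation: [-1.206, 1.213, -1.212]
contact_force: [-0.6, 0.4, 0.4]
grip_width: 0.0406
clock: 33.12
tcp_pos: [0.6021, 0.3046, 0.0711]
orientation: [-1.205, 1.212, -1.212]
contact_force: [0.9, -0.7, 5.8]
grip_width: 0.038
t 33.12 tcp [0.6021 0.3046 0.0711] F [ 0.9 -0.7  5.8] w 0.038
[[-0.005  0.001  1.   ]
 [-1.     0.001 -0.005]
 [-0.001 -1.     0.001]]
q [-0.349  0.664 -0.304  1.659  0.247  0.854 -2.33 ]
```

```bash
python3 -m jog '0 0 0 0 -20 0 0;0 0 0 0 -35 0 0;0 0 0 0 -35 0 0;0 0 0 0 -35 0 0;0 0 0 0 -35 0 0'|head -2;python3 -m jog '0 0 0 35 0 0 0;0 0 0 38 0 0 0;0 0 0 38 0 0 0;0 0 0 38 0 0 0;0 0 0 38 0 0 0'|head -2;python3 -m jog '0 0 0 38 0 0 0;0 0 0 38 0 0 0;0 0 0 38 0 0 0;0 0 0 38 0 0 0;0 0 0 38 0 0 0'|head -2;python3 -m jog '0 0 0 38 0 0 0;0 0 0 38 0 0 0;0 0 0 38 0 0 0;0 -3 0 25 0 0 0;0 -3 0 0 0 0 0'; python3 g.py .6077 -.3054 .21 6
```

```text
clock: 33.53
tcp_pos: [0.6009, 0.3038, 0.231]
clock: 33.95
tcp_pos: [0.5999, 0.1152, 0.2295]
clock: 34.37
tcp_pos: [0.5991, -0.0747, 0.2295]
clock: 34.78
tcp_pos: [0.5971, -0.2208, 0.229]
orientation: [-1.256, 1.141, -1.142]
contact_force: [-0.6, -0.7, -1.0]
grip_width: 0.0375
t 34.78 tcp [ 0.5971 -0.2208  0.229 ] F [-0.6 -0.7 -1. ] w 0.0375
[[ 0.093 -0.002  0.996]
 [-0.996 -0.004  0.093]
 [ 0.004 -1.    -0.003]]
q [ 0.412  0.427 -0.213  1.642  0.104  1.085 -1.31 ]
turn [ 0.17 -0.69  0.22] shift now-axes [85.2 19.3  2.8] shift after-turn axes [85.3 19.   1.7] len 87.4
```

```bash
python3 -m jog '0 -0.6 0 28 0 0.7 0;0 0 0 28 0 0.7 0;0 0 0 28 0 0.4 0;0 0 0 0 0 0 0;0 0 0 0 0 0 0'; python3 g.py .6077 -.3054 .21 6
python3 - <<'E'
from h import *
f=imaging.grab_frame('scene')
b=f['color'][80:200,210:370,::-1]; cv2.imwrite('pics/v1.png',cv2.convertScaleAbs(cv2.resize(b,None,fx=4.5,fy=4.5,interpolation=cv2.INTER_CUBIC),alpha=1.6))
E
```

```text
clock: 35.2
tcp_pos: [0.6089, -0.2976, 0.2288]
orientation: [-1.26, 1.132, -1.129]
contact_force: [-0.2, 1.0, -1.3]
grip_width: 0.0379
t 35.2 tcp [ 0.6089 -0.2976  0.2288] F [-0.2  1.  -1.3] w 0.0379
[[ 0.107 -0.002  0.994]
 [-0.994 -0.     0.107]
 [-0.    -1.    -0.002]]
q [ 0.497  0.494 -0.193  1.537  0.102  1.123 -1.182]
turn [ 0.13  0.13 -0.  ] shift now-axes [ 7.6 18.8 -2. ] shift after-turn axes [ 7.6 18.8 -2. ] len 20.4
```

View pics/v1.png

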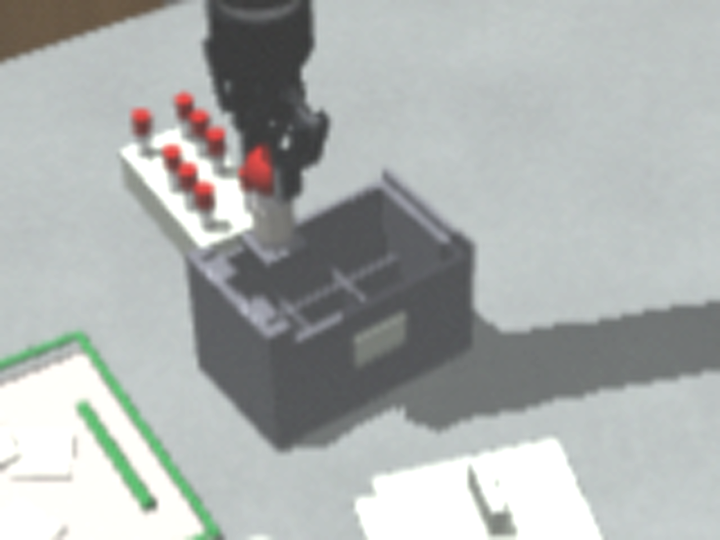

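```bash
python3 -m jog '0 0 0 7.6 0 -2 0;0 0 0 0 25 0 0;0 0 0 0 15 0 0;0 0 0 0 0 0 0;0 0 0 0 0 0 0'; python3 g.py .6077 -.3054 .071 6
```

```text
clock: 35.67
tcp_pos: [0.6083, -0.3019, 0.189]
orientation: [-1.261, 1.129, -1.124]
contact_force: [0.7, -0.1, -1.2]
grip_width: 0.0381
t 35.67 tcp [ 0.6083 -0.3019  0.189 ] F [ 0.7 -0.1 -1.2] w 0.0381
[[ 0.112 -0.003  0.994]
 [-0.994  0.001  0.112]
 [-0.002 -1.    -0.002]]
q [ 0.502  0.531 -0.191  1.571  0.111  1.053 -1.177]
turn [ 0.14  0.43 -0.09] shift now-axes [  3.6 118.   -0.7] shift after-turn axes [  3.4 118.   -1. ] len 118.0
```

```bash
python3 -m jog '0 0 0 3.5 0 -1 0;0 0 0 0 30 0 0;0 0 0 0 30 0 0;0 0 0 0 0 0 0;0 0 0 0 0 0 0'; python3 g.py .6077 -.3054 .071 6;python3 - <<'E'
from h import *
f=imaging.grab_frame('scene')
b=f['color'][80:200,210:370,::-1]; cv2.imwrite('pics/v2.png',cv2.convertScaleAbs(cv2.resize(b,None,fx=4.5,fy=4.5,interpolation=cv2.INTER_CUBIC),alpha=1.6))
E
```

```text
clock: 36.08
tcp_pos: [0.6076, -0.3064, 0.1295]
orientation: [-1.261, 1.129, -1.125]
contact_force: [0.4, 0.0, -0.8]
grip_width: 0.038
t 36.08 tcp [ 0.6076 -0.3064  0.1295] F [ 0.4  0.  -0.8] w 0.038
[[ 0.111 -0.003  0.994]
 [-0.994  0.001  0.111]
 [-0.001 -1.    -0.003]]
q [ 0.503  0.593 -0.184  1.615  0.126  0.948 -1.184]
turn [ 0.15  0.36 -0.07] shift now-axes [-0.9 58.5  0.4] shift after-turn axes [-1.  58.5  0.2] len 58.5
```

View pics/v2.png

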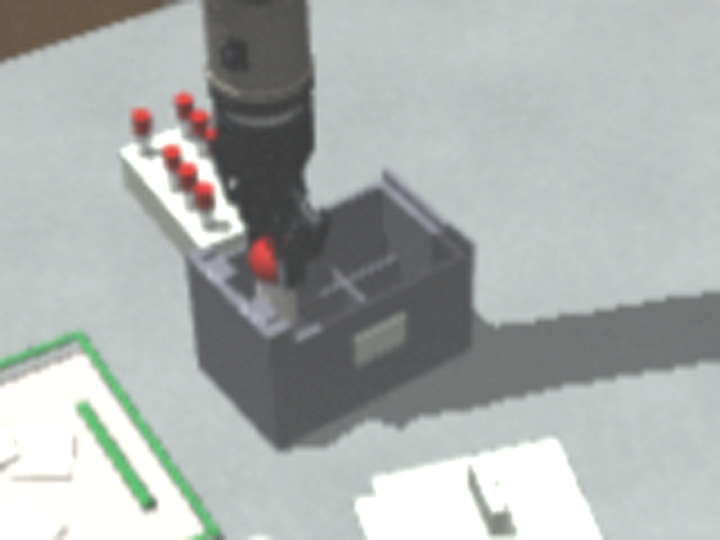

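```bash
python3 -m jog '0 0 0 0 15 0 0;0 0 0 0 15 0 0;0 0 0 0 12 0 0;0 0 0 0 8 0 0;0 0 0 0 4 0 0'; python3 -m jog '0 0 0 0 3 0 0;0 0 0 0 2 0 0;0 0 0 0 0 0 0;0 0 0 0 0 0 0;0 0 0 0 0 0 0'
```

```text
clock: 36.55
tcp_pos: [0.6083, -0.3066, 0.0756]
orientation: [-1.26, 1.128, -1.127]
contact_force: [-0.6, -1.0, -2.0]
grip_width: 0.0378
clock: 36.97
tcp_pos: [0.6085, -0.3068, 0.0712]
orientation: [-1.26, 1.127, -1.128]
contact_force: [0.7, -0.7, 1.3]
grip_width: 0.0387
```

```bash
python3 -m jog '0 0 0 0 0 0 0.6;0 0 0 0 0 0 0.6;0 0 0 0 0 0 0.6;0 0 0 0 -5 0 0.6;0 0 0 0 -20 0 0.6'; python3 -m jog '0 0 0 0 -35 0 0.6;0 0 0 0 -40 0 0.6;0 0 0 0 -40 0 0.6;0 3 0 -35 0 0 0.6;0 3 0 -35 0 0 0.6';python3 -m jog '0 0 0 -38 0 0 0.6;0 0 0 -38 0 0 0.6;0 0 0 -38 0 0 0.6;0 0 0 -38 0 0 0.6;0 0 0 -38 0 0 0.6'|head -2
cat > boxv.py <<'E'
from h import *
import sys
a=imaging.grab_frame('top')['color'][172:246,360:420,::-1]; a=cv2.resize(a,(430,540),interpolation=cv2.INTER_CUBIC)
b=imaging.grab_frame('scene')['color'][100:200,230:305,::-1];b=cv2.resize(b,(370,540),interpolation=cv2.INTER_CUBIC)
cv2.imwrite('pics/'+sys.argv[1],cv2.convertScaleAbs(np.hstack([a,b]),alpha=1.8))
E
python3 boxv.py v3.png; python3 tubes.py v3b.png; python3 g.py .6007 .1968 .13 0
```

```text
clock: 37.38
tcp_pos: [0.6058, -0.3056, 0.0928]
orientation: [-1.262, 1.133, -1.122]
contact_force: [-1.6, 0.0, -0.4]
grip_width: 0.0511
clock: 37.8
tcp_pos: [0.6033, -0.2396, 0.2145]
orientation: [-1.206, 1.205, -1.215]
contact_force: [0.4, 1.4, -1.1]
grip_width: 0.0511
clock: 38.22
tcp_pos: [0.6008, -0.0451, 0.2112]
[0.6008 0.1966 0.0879] 0.0033
[0.5979 0.1039 0.0904] 0.0029
t 38.42 tcp [ 0.6012 -0.0452  0.2111] F [ 0.4 -0.5 -0.6] w 0.0511
[[ 0.009 -0.     1.   ]
 [-1.     0.     0.009]
 [-0.    -1.    -0.   ]]
q [ 0.166  0.392 -0.251  1.742  0.111  1.022 -1.687]
turn [ 0.02  0.54 -0.02] shift now-axes [-242.    81.2    1.8] shift after-turn axes [-242.    81.1   -0.5] len 255.3
```

View pics/v3.png

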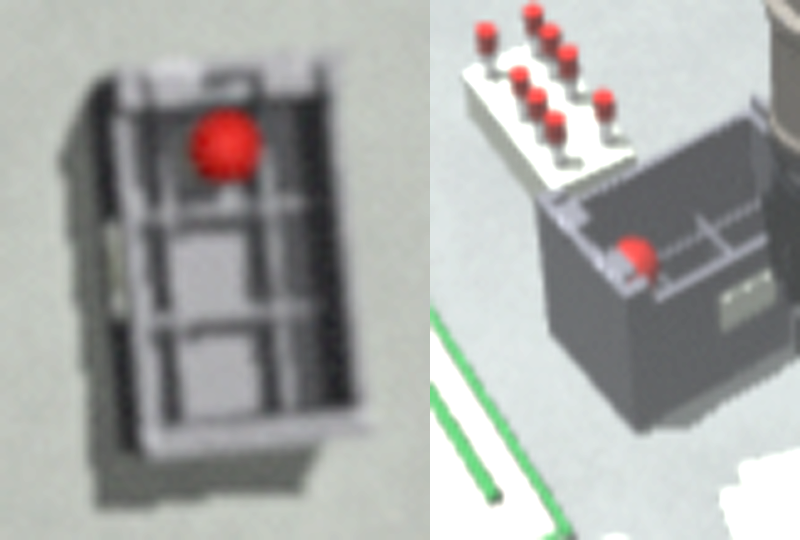

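```bash
python3 -m jog '0 0.5 0 -37 10 0 0.6;0 0 0 -37 15 0 0.6;0 0 0 -37 15 -1 0.6;0 0 0 -37 20 -1 0.6;0 0 0 0 15 0 0.6'; python3 -m jog '0 0 0 0 0 0 0.6;0 0 0 0 0 0 0.6;0 0 0 0 0 0 0.6;0 0 0 0 0 0 0.6;0 0 0 0 0 0 0.6'|head -1; python3 g.py .5978 .1035 .07 0
```

```text
clock: 38.83
tcp_pos: [0.5983, 0.1092, 0.1353]
orientation: [-1.208, 1.208, -1.201]
contact_force: [-0.9, 1.0, -0.0]
grip_width: 0.0512
clock: 39.25
t 39.25 tcp [0.6001 0.0992 0.137 ] F [ 0.6  0.4 -0.1] w 0.0512
[[-0.005  0.001  1.   ]
 [-1.    -0.    -0.005]
 [ 0.    -1.     0.001]]
q [-0.057  0.485 -0.276  1.792  0.165  0.886 -1.984]
turn [-0.06 -0.31  0.  ] shift now-axes [-4.3 67.  -2.4] shift after-turn axes [-4.3 67.  -2.3] len 67.2
```

```bash
python3 -m jog '0 0 0 -4.3 15 -2.3 0.6;0 0 0 0 28 0 0.6;0 0 0 0 20 0 0.6;0 0 0 0 4 0 0.6;0 0 0 0 0 0 0.6';python3 -m jog '0 0 0 0 0 0 0;0 0 0 0 0 0 0;0 0 0 0 0 0 0;0 0 0 0 0 0 0;0 0 0 0 0 0 0' 40; python3 g.py
```

```text
clock: 39.67
tcp_pos: [0.5961, 0.1042, 0.0681]
orientation: [-1.21, 1.214, -1.211]
contact_force: [-0.3, 1.3, 0.2]
grip_width: 0.051
clock: 40.08
tcp_pos: [0.5978, 0.1052, 0.0702]
orientation: [-1.206, 1.21, -1.212]
contact_force: [-0.5, -1.0, 5.6]
grip_width: 0.0379
t 40.08 tcp [0.5978 0.1052 0.0702] F [-0.5 -1.   5.6] w 0.0379
[[-0.003  0.002  1.   ]
 [-1.     0.001 -0.003]
 [-0.001 -1.     0.002]]
q [-0.082  0.57  -0.259  1.835  0.202  0.761 -2.022]
```

```bash
python3 -m jog '0 0 0 0 -20 0 0;0 0 0 0 -35 0 0;0 0 0 0 -35 0 0;0 0 0 0 -35 0 0;0 0 0 0 -35 0 0'|head -2;python3 -m jog '0 0 0 35 0 -4 0;0 0 0 38 0 -5 0;0 0 0 38 0 -5 0;0 0 0 38 0 -5 0;0 0 0 38 0 -5 0'|head -2;python3 -m jog '0 0 0 38 0 -4 0;0 0 0 38 0 -4 0;0 0 0 38 0 -4 0;0 -3 0 38 0 0 0;0 -3 0 38 0 0 0'|head -2;python3 -m jog '0 0 0 0 0 0 0;0 0 0 0 0 0 0;0 0 0 0 0 0 0;0 0 0 0 0 0 0;0 0 0 0 0 0 0'; python3 g.py .551 -.3113 .12 6; python3 boxv.py v4.png
```

```text
clock: 40.5
tcp_pos: [0.5962, 0.1051, 0.2304]
clock: 40.92
tcp_pos: [0.5715, -0.0834, 0.2289]
clock: 41.33
tcp_pos: [0.5608, -0.2735, 0.2288]
clock: 41.75
tcp_pos: [0.5623, -0.2698, 0.2288]
orientation: [-1.257, 1.133, -1.131]
contact_force: [-0.8, 0.1, -1.5]
grip_width: 0.038
t 41.75 tcp [ 0.5623 -0.2698  0.2288] F [-0.8  0.1 -1.5] w 0.038
[[ 0.104 -0.001  0.995]
 [-0.995  0.001  0.104]
 [-0.001 -1.    -0.001]]
q [ 0.479  0.403 -0.175  1.677  0.077  1.07  -1.185]
turn [ 0.04 -0.   -0.06] shift now-axes [ 40.2 108.8 -15.4] shift after-turn axes [ 40.1 108.8 -15.5] len 117.0
```

View pics/v4.png

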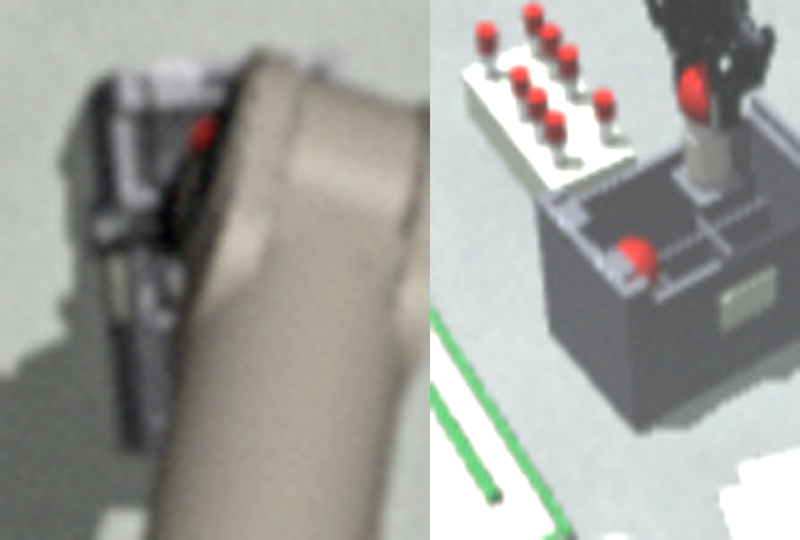

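```bash
python3 -m jog '0 0 0 20 0 -8 0;0 0 0 20 0 -7.5 0;0 0 0 0 35 0 0;0 0 0 0 35 0 0;0 0 0 0 25 0 0';python3 -m jog '0 0 0 0 0 0 0;0 0 0 0 0 0 0;0 0 0 0 0 0 0;0 0 0 0 0 0 0;0 0 0 0 0 0 0'|tail -2; python3 g.py .551 -.3113 .071 6; python3 boxv.py v5.png
```

```text
clock: 42.27
tcp_pos: [0.5496, -0.3125, 0.1317]
orientation: [-1.257, 1.135, -1.132]
contact_force: [-0.5, 0.9, -2.4]
grip_width: 0.0381
contact_force: [0.7, 0.4, -0.5]
grip_width: 0.0378
t 42.68 tcp [ 0.5518 -0.3136  0.136 ] F [ 0.7  0.4 -0.5] w 0.0378
[[ 0.102  0.002  0.995]
 [-0.995 -0.001  0.102]
 [ 0.002 -1.     0.002]]
q [ 0.531  0.513 -0.153  1.735  0.096  0.897 -1.131]
turn [-0.13 -0.14  0.1 ] shift now-axes [-2.4 65.  -0.7] shift after-turn axes [-2.3 65.  -0.6] len 65.1
```

View pics/v5.png

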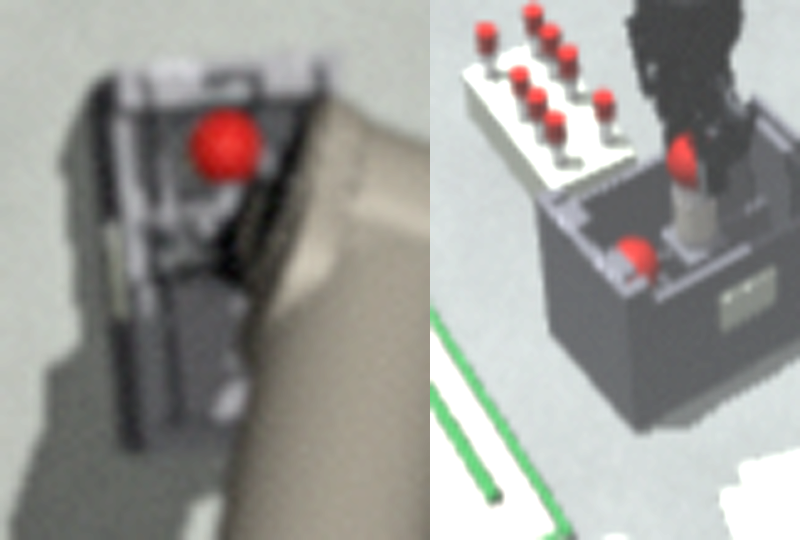

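```bash
python3 -m jog '0 0 0 -2.3 20 -0.6 0;0 0 0 0 0 0 0;0 0 0 0 0 0 0;0 0 0 0 0 0 0;0 0 0 0 0 0 0'
python3 - <<'E'
from h import *
f=imaging.grab_frame('scene')
p=r.get_obs()['tcp_pos'];b=np.array(p)+[0,0,.0165]
for k in(0,.03,.06,.075): print(k,np.round(proj(f,b-[0,0,k]),1))
P=cloud(f)
a=f['color'][120:165,268:305,::-1]; cv2.imwrite('pics/v6.png',cv2.convertScaleAbs(cv2.resize(a,None,fx=14,fy=12,interpolation=cv2.INTER_CUBIC),alpha=1.8))
E
```

```text
clock: 43.2
tcp_pos: [0.5501, -0.3112, 0.1147]
orientation: [-1.256, 1.133, -1.134]
contact_force: [0.5, -0.2, -1.6]
grip_width: 0.038
0 [284.  133.9]
0.03 [284.3 140. ]
0.06 [284.6 145.9]
0.075 [284.7 148.8]
```

View pics/v6.png

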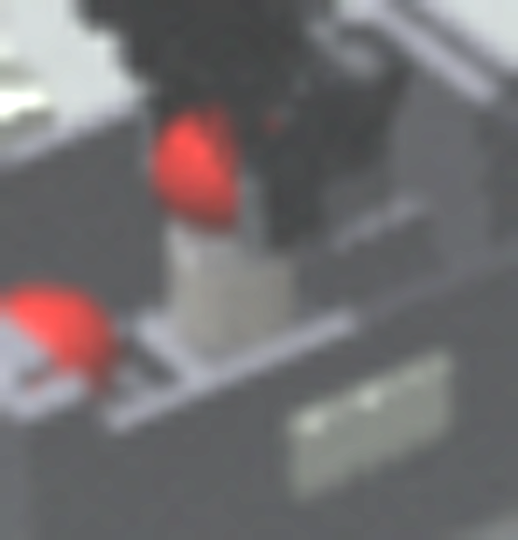

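```bash
python3 -m jog '0 0 0 0 15 0 0;0 0 0 0 13 0 0;0 0 0 0 8 0 0;0 0 0 0 4 0 0;0 0 0 0 0 0 0'; python3 -m jog '0 0 0 0 2 0 0;0 0 0 0 1 0 0;0 0 0 0 0 0 0;0 0 0 0 0 0 0;0 0 0 0 0 0 0'
```

```text
clock: 43.67
tcp_pos: [0.5487, -0.3105, 0.0724]
orientation: [-1.257, 1.136, -1.131]
contact_force: [0.3, 0.0, -1.2]
grip_width: 0.0378
clock: 44.08
tcp_pos: [0.5497, -0.311, 0.0711]
orientation: [-1.256, 1.134, -1.134]
contact_force: [0.0, -0.3, -0.7]
grip_width: 0.0382
```

```bash
python3 -m jog '0 0 0 0 1 0 0;0 0 0 0 0 0 0;0 0 0 0 0 0 0.6;0 0 0 0 0 0 0.6;0 0 0 0 0 0 0.6'; python3 -m jog '0 0 0 0 -15 0 0.6;0 0 0 0 -35 0 0.6;0 0 0 0 -40 0 0.6;0 0 0 0 -40 0 0.6;0 3 0 0 -10 0 0.6';python3 -m jog '0 3 0 -38 0 4 0.6;0 0 0 -38 0 4 0.6;0 0 0 -38 0 4 0.6;0 0 0 -38 0 4 0.6;0 0 0 -38 0 4 0.6'|head -2;python3 -m jog '0 0 0 -38 0 4 0.6;0 0 0 -38 0 4 0.6;0 0 0 -38 0 4 0.6;0 0 0 -38 0 4 0.6;0 0 0 -38 0 4 0.6'|head -2; python3 boxv.py v7.png; python3 tubes.py v7b.png; python3 g.py .6007 .1968 .13 0
```

```text
clock: 44.5
tcp_pos: [0.5496, -0.3109, 0.0698]
orientation: [-1.256, 1.134, -1.133]
contact_force: [0.2, -0.3, 0.1]
grip_width: 0.0513
clock: 44.92
tcp_pos: [0.5527, -0.3123, 0.2169]
orientation: [-1.229, 1.165, -1.179]
contact_force: [1.0, -1.1, 1.1]
grip_width: 0.0514
clock: 45.33
tcp_pos: [0.568, -0.1191, 0.21]
clock: 45.75
tcp_pos: [0.5885, 0.0709, 0.21]
[0.6008 0.1964 0.0876] 0.0027
t 45.95 tcp [0.5885 0.0706 0.2097] F [ 0.3 -0.3  0.1] w 0.0514
[[ 0.    -0.001  1.   ]
 [-1.     0.     0.   ]
 [-0.    -1.    -0.001]]
q [-0.01   0.38  -0.274  1.765  0.118  1.013 -1.899]
turn [ 0.06  0.03 -0.02] shift now-axes [-126.2   79.7   12.4] shift after-turn axes [-126.2   79.7   12.2] len 149.8
```

View pics/v7.png

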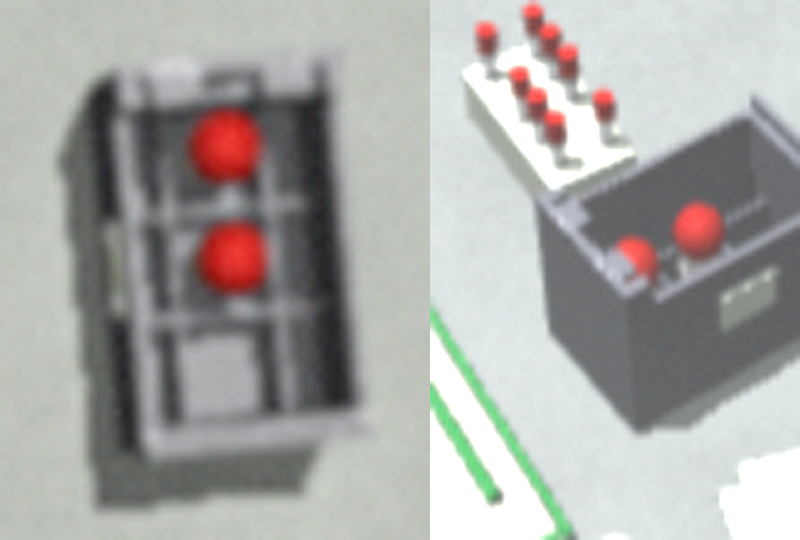

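Two in their bays. Now B.

```bash
python3 -m jog '0 0 0 -35 10 4 0.6;0 0 0 -35 15 4 0.6;0 0 0 -35 15 4 0.6;0 0 0 -21 20 0 0.6;0 0 0 0 15 0 0.6'; python3 -m jog '0 0 0 0 0 0 0.6;0 0 0 0 0 0 0.6;0 0 0 0 0 0 0.6;0 0 0 0 0 0 0.6;0 0 0 0 0 0 0.6'|head -1; python3 g.py .6005 .1968 .07 0
```

```text
clock: 46.37
tcp_pos: [0.6001, 0.2, 0.1337]
orientation: [-1.209, 1.21, -1.205]
contact_force: [-0.5, 0.2, -0.1]
grip_width: 0.051
clock: 46.78
t 46.78 tcp [0.602  0.1939 0.1362] F [-0.3  0.6 -0.2] w 0.0514
[[-0.005  0.001  1.   ]
 [-1.     0.    -0.005]
 [-0.    -1.     0.001]]
q [-0.201  0.522 -0.284  1.732  0.178  0.911 -2.134]
turn [-0.07 -0.28 -0.02] shift now-axes [-2.9 66.2 -1.6] shift after-turn axes [-2.9 66.2 -1.5] len 66.3
```

```bash
python3 -m jog '0 0 0 -2.9 15 -1.5 0.6;0 0 0 0 28 0 0.6;0 0 0 0 20 0 0.6;0 0 0 0 3 0 0.6;0 0 0 0 0 0 0.6';python3 -m jog '0 0 0 0 0 0 0;0 0 0 0 0 0 0;0 0 0 0 0 0 0;0 0 0 0 0 0 0;0 0 0 0 0 0 0' 40; python3 -m jog '0 0 0 0 -20 0 0;0 0 0 0 -35 0 0;0 0 0 0 -35 0 0;0 0 0 0 -35 0 0;0 0 0 0 -35 0 0'|head -2;python3 -m jog '0 0 0 35 0 -8 0;0 0 0 38 0 -8 0;0 0 0 38 0 -8 0;0 0 0 38 0 -8 0;0 0 0 38 0 -8 0'|head -2;python3 -m jog '0 0 0 38 0 -8 0;0 0 0 38 0 -8 0;0 0 0 38 0 -8 0;0 0 0 38 0 -8 0;0 0 0 38 0 -8 0'|head -2;python3 -m jog '0 0 0 38 0 -8 0;0 0 0 38 0 -8 0;0 0 0 20 0 -8 0;0 -3 0 0 0 0 0;0 -3 0 0 0 0 0'|head -2;python3 -m jog '0 0 0 0 0 0 0;0 0 0 0 0 0 0;0 0 0 0 0 0 0;0 0 0 0 0 0 0;0 0 0 0 0 0 0'; python3 g.py .4943 -.3173 .12 6
```

```text
clock: 47.2
tcp_pos: [0.5989, 0.1973, 0.0683]
orientation: [-1.21, 1.213, -1.211]
contact_force: [-0.9, -0.5, -0.1]
grip_width: 0.0509
clock: 47.62
tcp_pos: [0.6006, 0.1983, 0.0704]
orientation: [-1.206, 1.21, -1.211]
contact_force: [0.5, -1.0, 6.3]
grip_width: 0.0379
clock: 48.03
tcp_pos: [0.599, 0.1979, 0.2304]
clock: 48.45
tcp_pos: [0.5581, 0.0095, 0.229]
clock: 48.87
tcp_pos: [0.5176, -0.1803, 0.229]
clock: 49.28
tcp_pos: [0.4929, -0.2768, 0.2287]
clock: 49.7
tcp_pos: [0.4944, -0.2744, 0.2289]
orientation: [-1.256, 1.134, -1.133]
contact_force: [0.4, -0.4, -2.2]
grip_width: 0.0378
t 49.7 tcp [ 0.4944 -0.2744  0.2289] F [ 0.4 -0.4 -2.2] w 0.0378
[[ 0.102 -0.001  0.995]
 [-0.995  0.     0.102]
 [-0.    -1.    -0.001]]
q [ 0.504  0.306 -0.132  1.817  0.047  1.023 -1.115]
turn [ 0.05 -0.15 -0.02] shift now-axes [ 42.7 108.8  -4.4] shift after-turn axes [ 42.7 108.9  -4.6] len 117.0
```

```bash
python3 -m jog '0 0 0 22 0 -2.3 0;0 0 0 21 0 -2.3 0;0 0 0 0 35 0 0;0 0 0 0 35 0 0;0 0 0 0 25 0 0'|head -1;python3 -m jog '0 0 0 0 0 0 0;0 0 0 0 0 0 0;0 0 0 0 0 0 0;0 0 0 0 0 0 0;0 0 0 0 0 0 0'|tail -2; python3 g.py .4943 -.3173 .071 6; python3 boxv.py v8.png
```

```text
clock: 50.12
contact_force: [1.1, 0.1, -1.0]
grip_width: 0.038
t 50.53 tcp [ 0.4953 -0.3185  0.1359] F [ 1.1  0.1 -1. ] w 0.038
[[ 0.102  0.002  0.995]
 [-0.995 -0.002  0.102]
 [ 0.002 -1.     0.002]]
q [ 0.55   0.445 -0.109  1.85   0.063  0.847 -1.059]
turn [-0.12 -0.15  0.1 ] shift now-axes [-1.4 64.9 -1. ] shift after-turn axes [-1.3 64.9 -0.9] len 64.9
```

View pics/v8.png

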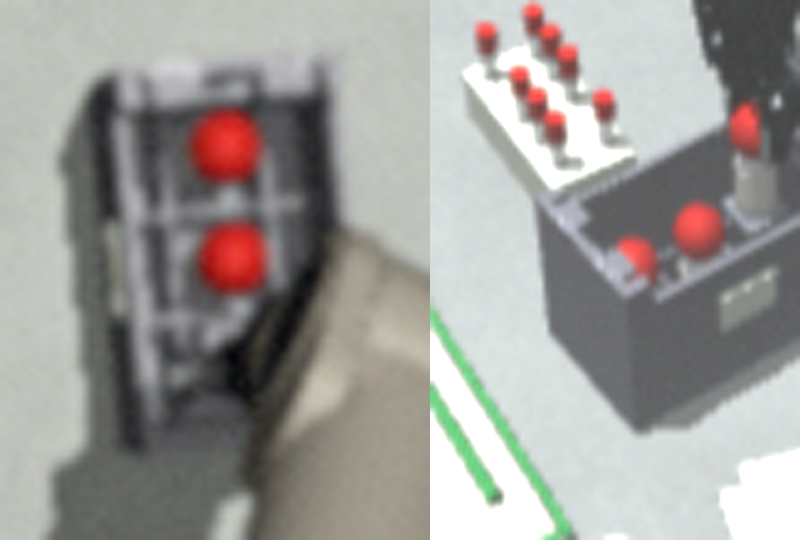

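```bash
python3 -m jog '0 0 0 -1.3 20 -1 0;0 0 0 0 15 0 0;0 0 0 0 13 0 0;0 0 0 0 8 0 0;0 0 0 0 4 0 0'; python3 -m jog '0 0 0 0 2 0 0;0 0 0 0 2 0 0;0 0 0 0 2 0 0;0 0 0 0 0 0 0;0 0 0 0 0 0 0'
```

```text
clock: 51.05
tcp_pos: [0.4925, -0.3166, 0.0731]
orientation: [-1.256, 1.135, -1.132]
contact_force: [-0.1, 0.6, -0.5]
grip_width: 0.0374
clock: 51.47
tcp_pos: [0.4941, -0.3174, 0.0704]
orientation: [-1.255, 1.132, -1.136]
contact_force: [-2.9, 1.9, 11.6]
grip_width: 0.0381
```

```bash
python3 -m jog '0 0 0 0 -2 0 0;0 0 0 0 0 0 0.6;0 0 0 0 0 0 0.6;0 0 0 0 0 0 0.6;0 0 0 0 0 0 0.6'; python3 -m jog '0 0 0 0 -15 0 0.6;0 0 0 0 -35 0 0.6;0 0 0 0 -40 0 0.6;0 0 0 0 -40 0 0.6;0 0 0 0 -10 0 0.6'; python3 boxv.py v9.png; python3 m2.py | grep -A1 lid;python3 - <<'E'
from h import *
for nm in('scene','top'):
    P=np.median([cloud(imaging.grab_frame(nm)) for _ in range(3)],0).reshape(-1,3)
    l=P[(P[:,0]>.42)&(P[:,0]<.65)&(P[:,1]>-.2)&(P[:,1]<.02)&(P[:,2]>.028)&(P[:,2]<.05)]
    print('bar',len(l),np.round(l.mean(0),4),np.round(l.min(0),3),np.round(l.max(0),3)); u=np.linalg.svd(l[:,:2]-l[:,:2].mean(0))[2][0]; print(np.degrees(np.arctan2(u[1],u[0])))
E
```

```text
clock: 51.88
tcp_pos: [0.4929, -0.3168, 0.0698]
orientation: [-1.256, 1.134, -1.133]
contact_force: [-0.4, -0.2, -1.0]
grip_width: 0.051
clock: 52.3
tcp_pos: [0.4959, -0.3183, 0.2164]
orientation: [-1.254, 1.126, -1.141]
contact_force: [0.3, -1.2, 0.2]
grip_width: 0.0516
top lid 125.0 [565.1 -75.8] [120.8 182.3] 75.69
[[658, -58], [641, -50], [641, -34], [494, 0], [468, -110], [615, -148], [627, -131], [643, -135]]
--
scene lid 142.0 [564.9 -78.3] [122.6 181. ] 76.13
[[467, -117], [614, -151], [644, -135], [659, -64], [645, -61], [645, -40], [499, -1]]
bar 67 [ 0.5585 -0.0703  0.0387] [ 0.544 -0.103  0.029] [ 0.569 -0.042  0.045]
76.30156375307861
bar 57 [ 0.5558 -0.0739  0.0396] [ 0.543 -0.103  0.033] [ 0.567 -0.043  0.046]
-103.70969544941953
```

View pics/v9.png

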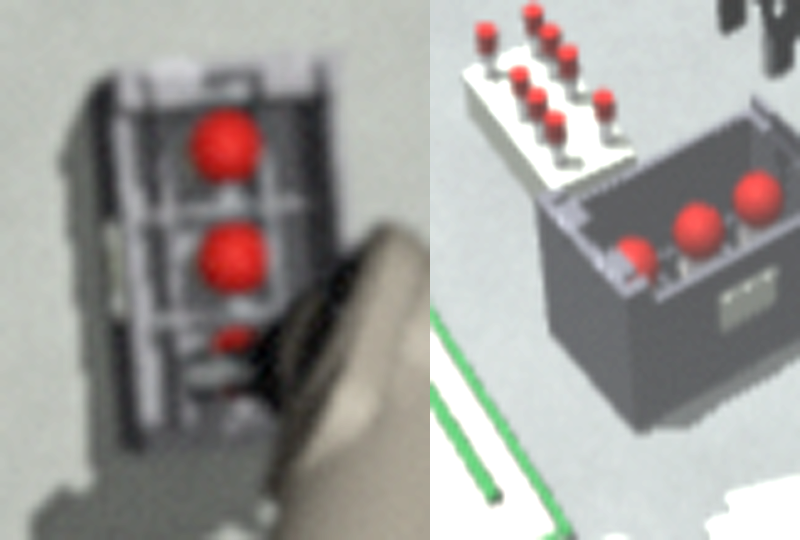

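```bash
python3 -m jog '0 -7 0 -40 0 0 0.5;0 -7 0 -38 0 0 0.5;0 -7 0 -35 0 0 0.5;0 -7 0 -35 0 0 0.5;0 -7 0 -25 0 0 0.5';python3 -m jog '0 -7 0 0 0 0 0.5;0 -7 0 0 0 0 0.5;0 -7 0 0 0 0 0.5;0 -7 0 0 0 0 0.5;0 -7 0 0 0 0 0.5';python3 -m jog '0 0 0 0 0 0 0.5;0 0 0 0 0 0 0.5;0 0 0 0 0 0 0.5;0 0 0 0 0 0 0.5;0 0 0 0 0 0 0.5' |tail -1; python3 g.py .556 -.0735 .06 76.1
```

```text
clock: 53.22
tcp_pos: [0.4378, -0.1517, 0.2093]
orientation: [-1.467, 0.665, -0.661]
contact_force: [0.5, 0.8, 0.6]
grip_width: 0.0429
clock: 53.63
tcp_pos: [0.4386, -0.1549, 0.2096]
orientation: [-1.562, 0.19, -0.188]
contact_force: [0.5, 0.5, 0.3]
grip_width: 0.0424
grip_width: 0.0427
t 54.05 tcp [ 0.4388 -0.155   0.2098] F [-0.1  0.3 -0.6] w 0.0427
[[ 0.969 -0.001  0.246]
 [-0.246  0.     0.969]
 [-0.001 -1.     0.   ]]
q [ 0.541  0.181 -0.373  2.041  0.081  0.935 -0.123]
turn [-0.   -0.34 -0.06] shift now-axes [ 93.7 149.7 107.8] shift after-turn axes [ 94.2 149.8 107.2] len 206.9
```

```bash
python3 -m jog '0 -0.3 0 31 20 36 0.5;0 0 0 31 30 36 0.5;0 0 0 31 30 36 0.5;0 0 0 0 35 0 0.5;0 0 0 0 20 0 0.5';python3 -m jog '0 0 0 0 0 0 0.5;0 0 0 0 0 0 0.5;0 0 0 0 0 0 0.5;0 0 0 0 0 0 0.5;0 0 0 0 0 0 0.5' |tail -1; python3 g.py .556 -.0735 .013 76.1
python3 - <<'E'
from h import *
f=imaging.grab_frame('scene')
b=f['color'][140:220,280:370,::-1]; cv2.imwrite('pics/w1.png',cv2.convertScaleAbs(cv2.resize(b,None,fx=7,fy=7,interpolation=cv2.INTER_CUBIC),alpha=1.4))
E
```

```text
clock: 54.47
tcp_pos: [0.5281, -0.0897, 0.0915]
orientation: [-1.561, 0.19, -0.186]
contact_force: [-1.3, -0.3, -0.5]
grip_width: 0.0424
grip_width: 0.0426
t 54.88 tcp [ 0.5286 -0.0925  0.0959] F [-0.2  0.1 -0.8] w 0.0426
[[ 0.971  0.002  0.24 ]
 [-0.24  -0.     0.971]
 [ 0.002 -1.     0.   ]]
q [ 0.352  0.451 -0.368  1.984  0.234  0.745 -0.397]
turn [-0.   -0.    0.13] shift now-axes [21.9 83.  25.1] shift after-turn axes [22.1 82.9 25.1] len 89.4
```

View pics/w1.png

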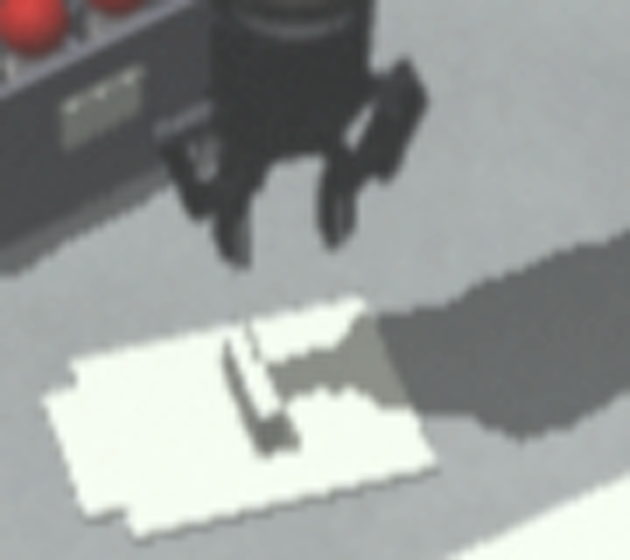

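```bash
python3 -m jog '0 0 0 11 0 12.5 0.5;0 0 0 11 0 12.5 0.5;0 0 0 0 25 0 0.5;0 0 0 0 0 0 0.5;0 0 0 0 0 0 0.5';python3 g.py .556 -.0735 .013 76.1;  python3 - <<'E'
from h import *
f=imaging.grab_frame('scene')
b=f['color'][140:220,280:370,::-1]; cv2.imwrite('pics/w2.png',cv2.convertScaleAbs(cv2.resize(b,None,fx=7,fy=7,interpolation=cv2.INTER_CUBIC),alpha=1.4))
E
```

```text
clock: 55.35
tcp_pos: [0.5538, -0.0733, 0.0689]
orientation: [-1.563, 0.192, -0.188]
contact_force: [-0.0, -0.3, 0.4]
grip_width: 0.0425
t 55.35 tcp [ 0.5538 -0.0733  0.0689] F [-0.  -0.3  0.4] w 0.0425
[[ 0.971 -0.003  0.24 ]
 [-0.24   0.     0.971]
 [-0.003 -1.    -0.001]]
q [ 0.295  0.523 -0.351  1.943  0.262  0.723 -0.454]
turn [ 0.04  0.04 -0.17] shift now-axes [ 2.3 55.9  0.3] shift after-turn axes [ 2.1 55.9  0.3] len 55.9
```

View pics/w2.png

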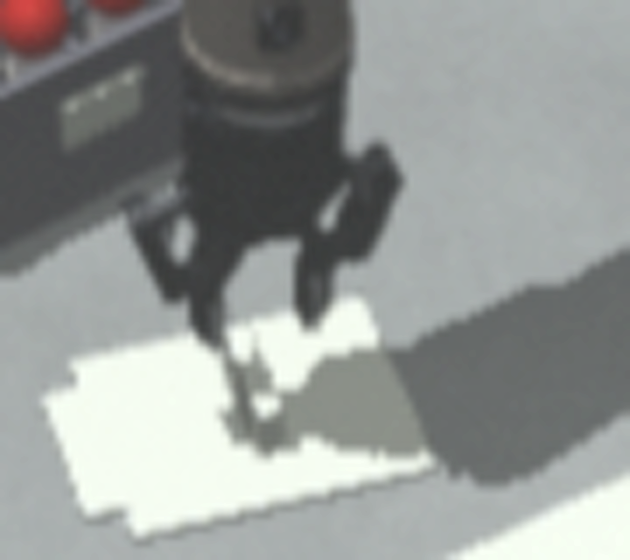

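```bash
python3 -m jog '0 0 0 1.5 15 0 0.5;0 0 0 0 20 0 0.5;0 0 0 0 15 0 0.5;0 0 0 0 4 0 0.5;0 0 0 0 0 0 0.5';python3 -m jog '0 0 0 0 0 0 0;0 0 0 0 0 0 0;0 0 0 0 0 0 0;0 0 0 0 0 0 0;0 0 0 0 0 0 0' 60; python3 -m jog '0 0 0 0 0 0 0;0 0 0 0 0 0 0;0 0 0 0 0 0 0;0 0 0 0 0 0 0;0 0 0 0 0 0 0';python3 g.py
```

```text
clock: 55.82
tcp_pos: [0.5557, -0.0738, 0.0151]
orientation: [-1.563, 0.192, -0.189]
contact_force: [0.4, 0.2, 0.4]
grip_width: 0.0424
clock: 56.23
tcp_pos: [0.5573, -0.0735, 0.0166]
orientation: [-1.562, 0.189, -0.191]
contact_force: [-1.5, 0.7, 6.7]
grip_width: 0.0127
clock: 56.65
tcp_pos: [0.5573, -0.0735, 0.0166]
orientation: [-1.562, 0.189, -0.191]
contact_force: [-1.0, -0.7, 7.8]
grip_width: 0.0127
t 56.65 tcp [ 0.5573 -0.0735  0.0166] F [-1.  -0.7  7.8] w 0.0127
[[ 0.971  0.001  0.24 ]
 [-0.24  -0.     0.971]
 [ 0.001 -1.     0.   ]]
q [ 0.266  0.605 -0.317  1.959  0.309  0.623 -0.493]
```

```bash
python3 -m jog '0 0 0 0 -15 0 0;0 0 0 0 -35 0 0;0 0 0 0 -40 0 0;0 0 0 0 -40 0 0;0 0 0 0 -40 0 0';python3 -m jog '0 -7 0 0 -30 0 0;0 -7 0 0 0 0 0;0 -5.9 0 0 0 0 0;0 0 0 0 0 0 0;0 0 0 0 0 0 0'
cat > lid.py <<'E'
from h import *
import sys
# target: tip xb(mm), tip z above bench (mm), alpha deg
o,M=st()
c=np.array([.554,-.311]);t=np.radians(6);X=np.array([np.cos(t),np.sin(t),0]);Z=np.array([0,0,1.]);Y=np.cross(Z,X)
h=.0166
def tgt(tx,tz,al):
    a=np.radians(al); lx=X*np.cos(a)-Z*np.sin(a);lz=X*np.sin(a)+Z*np.cos(a)
    T=np.stack([lx,-lz,Y],1); p=np.r_[c,0]+X*tx/1e3+Z*tz/1e3-lx*.101+lz*h
    return p,T
a=[float(v) for v in sys.argv[1:]]
p,T=tgt(*a); d=(p-o['tcp_pos'])*1e3
print('target',np.round(p,4),'turn',np.round(R.from_matrix(M.T@T).as_rotvec(degrees=True),2),'now',np.round(M.T@d,1),'after',np.round(T.T@d,1))
lx,lz=M[:,0],-M[:,1]; tip=o['tcp_pos']+lx*.101-lz*h; q=tip-np.r_[c,0]; bk=tip-lx*.182-np.r_[c,0]
print('tip box xyz mm',np.round([q@X*1e3,q@Y*1e3,tip[2]*1e3],1),'back',np.round([bk@X*1e3,bk@Y*1e3,(bk[2])*1e3],1),'alpha',np.degrees(np.arcsin(-lx[2])).round(2))
E
python3 lid.py 72 150 20
```

```text
clock: 57.07
tcp_pos: [0.5556, -0.0733, 0.187]
orientation: [-1.562, 0.191, -0.188]
contact_force: [0.7, 0.3, -2.9]
grip_width: 0.013
clock: 57.48
tcp_pos: [0.5558, -0.0736, 0.215]
orientation: [-1.569, -0.079, 0.082]
contact_force: [-0.2, -0.2, -2.9]
grip_width: 0.0128
t 57.48 tcp [ 0.5558 -0.0736  0.215 ] F [-0.2 -0.2 -2.9] w 0.0128
[[ 0.995 -0.002 -0.102]
 [ 0.102  0.     0.995]
 [-0.002 -1.     0.   ]]
q [ 0.403  0.348 -0.475  1.823  0.184  1.016 -0.043]
target [ 0.5369 -0.3128  0.2001] turn [-0.05 -0.14 19.91] now [ -43.2   14.8 -236. ] after [ -36.1   28.9 -235.9]
tip box xyz mm [127.6 235.6 198.2] back [-54.4 236.1 198.5] alpha 0.09
```

```bash
python3 -m jog '0 0 0 -9 0 -35 0;0 0 0 -9 0 -35 0;0 0 0 -9 0 -35 0;0 0 0 -9 0 -35 0;0 0 0 0 0 -35 0'|head -2;python3 -m jog '0 0 7 0 0 -25 0;0 0 7 0 0 -25 0;0 0 6 0 0 0 0;0 0 0 0 0 0 0;0 0 0 0 0 0 0'; python3 lid.py 72 150 20;  python3 - <<'E'
from h import *
f=imaging.grab_frame('scene')
b=f['color'][80:200,210:370,::-1]; cv2.imwrite('pics/w3.png',cv2.convertScaleAbs(cv2.resize(b,None,fx=4.5,fy=4.5,interpolation=cv2.INTER_CUBIC),alpha=1.5))
E
```

```text
clock: 57.9
tcp_pos: [0.5367, -0.2532, 0.2144]
clock: 58.32
tcp_pos: [0.5453, -0.2993, 0.2128]
orientation: [-1.568, 0.193, 0.358]
contact_force: [0.1, -0.2, -2.8]
grip_width: 0.0134
t 58.32 tcp [ 0.5453 -0.2993  0.2128] F [ 0.1 -0.2 -2.8] w 0.0134
[[ 0.934 -0.341 -0.105]
 [ 0.1   -0.034  0.994]
 [-0.343 -0.939  0.002]]
q [ 0.534  0.601 -0.317  1.459  0.293  1.452  0.259]
target [ 0.5369 -0.3128  0.2001] turn [-0.11  0.09 -0.07] now [ -4.8  15.2 -12.5] after [ -4.8  15.3 -12.5]
tip box xyz mm [ 81.7  12.7 162.6] back [-89.3  12.4 225. ] alpha 20.07
```

View pics/w3.png

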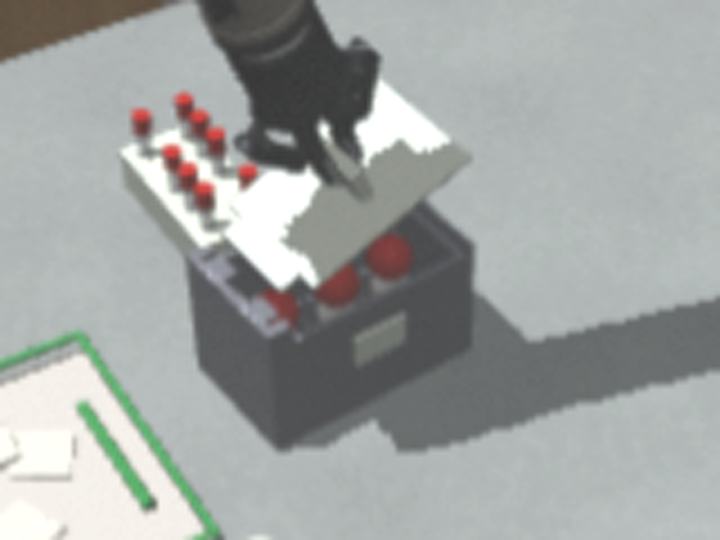

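```bash
python3 -m jog '0 0 0 -3 0 -6.3 0;0 0 0 -3 5 -6.3 0;0 0 0 -2 5 0 0;0 0 0 0 5 0 0;0 0 0 0 0 0 0'; python3 lid.py 70 116 20;  python3 - <<'E'
from h import *
f=imaging.grab_frame('scene')
b=f['color'][110:190,230:310,::-1]
t=imaging.grab_frame('top')['color'][172:246,360:420,::-1]
b=cv2.resize(b,(420,420),interpolation=cv2.INTER_CUBIC);t=cv2.resize(t,(340,420),interpolation=cv2.INTER_CUBIC)
cv2.imwrite('pics/w4.png',cv2.convertScaleAbs(np.hstack([b,t]),alpha=1.5))
E
```

```text
clock: 58.78
tcp_pos: [0.5313, -0.3152, 0.203]
orientation: [-1.569, 0.195, 0.357]
contact_force: [-0.1, -0.0, -3.0]
grip_width: 0.0129
t 58.78 tcp [ 0.5313 -0.3152  0.203 ] F [-0.1 -0.  -3. ] w 0.0129
[[ 0.934 -0.342 -0.104]
 [ 0.098 -0.035  0.995]
 [-0.344 -0.939  0.001]]
q [ 0.559  0.599 -0.311  1.485  0.302  1.425  0.278]
target [ 0.5349 -0.313   0.1661] turn [-0.05 -0.03 -0.13] now [16.2 33.3  1.8] after [16.1 33.4  1.9]
tip box xyz mm [ 66.1  -1.9 152.7] back [-104.7   -1.8  215.3] alpha 20.13
```

View pics/w4.png

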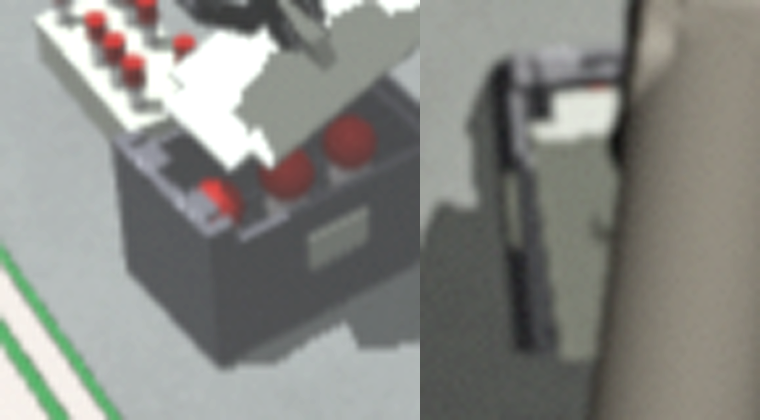

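```bash
cat > lidv.py <<'E'
from h import *
c=np.array([.554,-.311]);t=np.radians(6);X=np.array([np.cos(t),np.sin(t)]);Y=np.array([-X[1],X[0]])
for nm in('top','scene'):
    F=[imaging.grab_frame(nm) for _ in range(3)]
    P=np.median([cloud(f) for f in F],0); g=F[0]['color'].min(2)
    q=P[...,:2]-c; xb=q@X*1e3;yb=q@Y*1e3;z=P[...,2]*1e3
    sat=F[0]['color'].max(2).astype(int)-g
    w=(g>75)&(sat<40)&(abs(xb)<130)&(abs(yb)<90)&(z>105)
    print(nm,w.sum())
    for x0 in range(-100,110,12):
        m=w&(abs(xb-x0)<6)
        if m.sum()>2: print(x0,m.sum(),'y',np.round(yb[m].min()),np.round(yb[m].max()),'z',np.round(np.percentile(z[m],[5,50,95])))
E
python3 lidv.py
```

```text
top 2378
-100 88 y 38.0 87.0 z [373. 661. 667.]
-88 100 y 32.0 84.0 z [216. 655. 659.]
-76 97 y 30.0 79.0 z [211. 648. 653.]
-64 101 y 24.0 74.0 z [206. 640. 647.]
-52 103 y 23.0 72.0 z [199. 634. 640.]
-40 103 y 17.0 69.0 z [198. 627. 633.]
-28 93 y 15.0 64.0 z [192. 621. 627.]
-16 100 y 12.0 62.0 z [188. 614. 620.]
-4 106 y -13.0 56.0 z [183. 606. 613.]
8 111 y -13.0 54.0 z [178. 600. 607.]
20 106 y -21.0 57.0 z [174. 593. 601.]
32 122 y -20.0 57.0 z [169. 586. 594.]
44 147 y -24.0 60.0 z [163. 576. 587.]
56 153 y -29.0 59.0 z [162. 573. 581.]
68 151 y -40.0 57.0 z [158. 569. 573.]
80 135 y -44.0 57.0 z [127. 563. 568.]
92 168 y -46.0 61.0 z [127. 552. 561.]
104 133 y -48.0 61.0 z [129. 549. 557.]
scene 2775
-100 53 y -62.0 90.0 z [122. 221. 368.]
-88 99 y -53.0 89.0 z [214. 218. 651.]
-76 127 y -44.0 90.0 z [210. 216. 650.]
-64 164 y -39.0 89.0 z [205. 216. 647.]
-52 149 y -34.0 89.0 z [202. 624. 640.]
-40 146 y -62.0 83.0 z [198. 618. 635.]
-28 131 y -4.0 80.0 z [193. 616. 628.]
-16 162 y -38.0 76.0 z [188. 601. 621.]
-4 171 y -41.0 72.0 z [184. 590. 614.]
8 182 y -60.0 67.0 z [179. 238. 607.]
20 179 y -62.0 62.0 z [175. 181. 601.]
32 174 y -62.0 60.0 z [170. 179. 594.]
44 202 y -62.0 60.0 z [166. 248. 587.]
56 177 y -62.0 59.0 z [161. 569. 582.]
68 153 y -62.0 60.0 z [135. 568. 576.]
80 115 y -58.0 56.0 z [130. 565. 570.]
92 138 y -60.0 59.0 z [128. 553. 564.]
104 111 y -65.0 60.0 z [129. 552. 559.]
```

```bash
python3 -m jog '0 0 0 5 11 1 0;0 0 0 5 11 1 0;0 0 0 5 10 0 0;0 0 0 0 0 0 0;0 0 0 0 0 0 0'; python3 lid.py 88 115 20
```

```text
clock: 59.6
tcp_pos: [0.5353, -0.3121, 0.167]
orientation: [-1.568, 0.194, 0.36]
contact_force: [-0.4, -0.1, -2.5]
grip_width: 0.0131
t 59.6 tcp [ 0.5353 -0.3121  0.167 ] F [-0.4 -0.1 -2.5] w 0.0131
[[ 0.933 -0.344 -0.106]
 [ 0.1   -0.035  0.994]
 [-0.345 -0.939  0.002]]
q [ 0.551  0.637 -0.309  1.507  0.314  1.371  0.258]
target [ 0.5528 -0.3111  0.1651] turn [-0.08  0.1  -0.2 ] now [17.1 -4.3 -0.9] after [17.1 -4.3 -0.8]
tip box xyz mm [ 70.3   1.  116.5] back [-100.5    0.7  179.4] alpha 20.2
```

```bash
python3 -m jog '0 0 0 4.4 -0.2 -0.4 0;0 0 0 4.4 -1 -0.4 0;0 0 0 4.2 -1.5 0 0;0 0 0 0 0 0 0;0 0 0 0 0 0 0'; python3 lid.py 88 114.5 20; python3 boxv.py w5.png
```

```text
clock: 60.02
tcp_pos: [0.5497, -0.3118, 0.1668]
orientation: [-1.57, 0.192, 0.357]
contact_force: [-0.9, -0.3, -3.1]
grip_width: 0.0128
t 60.02 tcp [ 0.5497 -0.3118  0.1668] F [-0.9 -0.3 -3.1] w 0.0128
[[ 0.934 -0.34  -0.106]
 [ 0.099 -0.036  0.994]
 [-0.342 -0.94   0.   ]]
q [ 0.539  0.656 -0.308  1.473  0.314  1.383  0.254]
target [ 0.5528 -0.3111  0.1646] turn [ 0.01  0.07 -0.02] now [3.7 0.9 0.3] after [3.7 0.9 0.3]
tip box xyz mm [ 84.8  -0.2 116.6] back [-86.2  -0.4 178.9] alpha 20.02
```

View pics/w5.png

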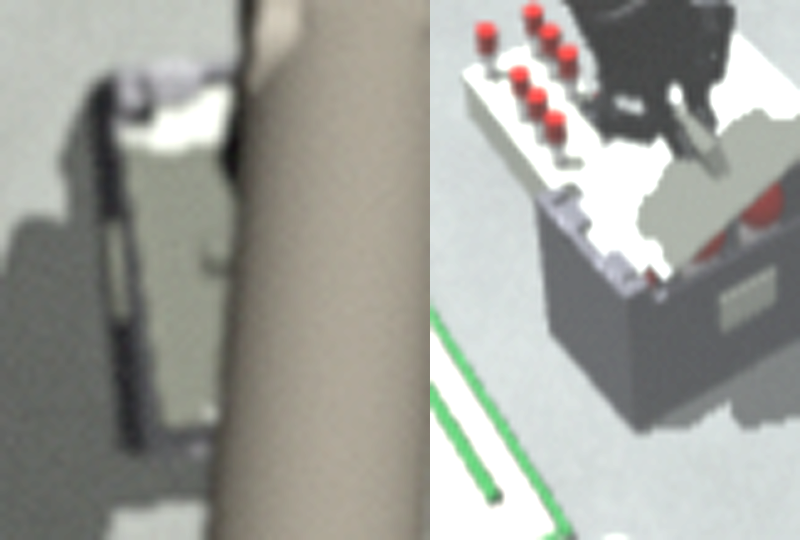

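```bash
python3 -m jog '0 0 0 2.5 0.5 0.1 0;0 0 0 2.5 0 0.1 0;0 0 0 0 0 0 0;0 0 0 0 0 0 0;0 0 0 0 0 0 0'; python3 lid.py 90 113 13
```

```text
clock: 60.53
tcp_pos: [0.5536, -0.3112, 0.1644]
orientation: [-1.57, 0.193, 0.357]
contact_force: [-0.1, -0.7, -2.1]
grip_width: 0.0128
t 60.53 tcp [ 0.5536 -0.3112  0.1644] F [-0.1 -0.7 -2.1] w 0.0128
[[ 0.934 -0.341 -0.105]
 [ 0.099 -0.036  0.994]
 [-0.343 -0.939  0.   ]]
q [ 0.535  0.664 -0.307  1.465  0.315  1.384  0.251]
target [ 0.5493 -0.3115  0.1519] turn [-0.01  0.06 -7.05] now [ 0.3 13.2  0.2] after [-1.3 13.1  0.2]
tip box xyz mm [ 8.880e+01 -1.000e-01  1.142e+02] back [-82.2  -0.2 176.6] alpha 20.05
```

```bash
python3 -m jog '0 0 -3.5 -0.2 6.5 0 0;0 0 -3.5 -0.2 6.5 0 0;0 0 0 0 0 0 0;0 0 0 0 0 0 0;0 0 0 0 0 0 0'; python3 lid.py 90 112.8 6
```

```text
clock: 60.95
tcp_pos: [0.5495, -0.3117, 0.1527]
orientation: [-1.574, 0.097, 0.262]
contact_force: [-0.3, 0.1, -2.0]
grip_width: 0.0129
t 60.95 tcp [ 0.5495 -0.3117  0.1527] F [-0.3  0.1 -2. ] w 0.0129
[[ 0.969 -0.225 -0.105]
 [ 0.103 -0.024  0.994]
 [-0.226 -0.974  0.   ]]
q [ 0.59   0.611 -0.333  1.564  0.295  1.223  0.266]
target [ 0.5453 -0.3119  0.1399] turn [-0.01  0.05 -7.08] now [-1.2 13.4  0.2] after [-2.8 13.2  0.2]
tip box xyz mm [ 9.010e+01 -1.000e-01  1.137e+02] back [-87.2  -0.3 154.9] alpha 13.08
```

```bash
python3 -m jog '0 0 -3.5 -1.2 6.5 0 0;0 0 -3.5 -1.2 6.5 0 0;0 0 0 0 0 0 0;0 0 0 0 0 0 0;0 0 0 0 0 0 0'; python3 lid.py 90 112.5 0;python3 boxv.py w6.png
```

```text
clock: 61.37
tcp_pos: [0.5455, -0.3118, 0.1405]
orientation: [-1.573, -0.0, 0.167]
contact_force: [0.6, 0.6, -1.8]
grip_width: 0.0128
t 61.37 tcp [ 0.5455 -0.3118  0.1405] F [ 0.6  0.6 -1.8] w 0.0128
[[ 0.989 -0.105 -0.106]
 [ 0.106 -0.011  0.994]
 [-0.106 -0.994  0.   ]]
q [ 0.65   0.566 -0.36   1.663  0.27   1.057  0.293]
target [ 0.5431 -0.3121  0.1291] turn [-0.02  0.1  -6.08] now [-1.2 11.6 -0.1] after [-2.4 11.4 -0.1]
tip box xyz mm [ 90.1   0.2 113.3] back [-9.090e+01 -1.000e-01  1.326e+02] alpha 6.08
```

View pics/w6.png

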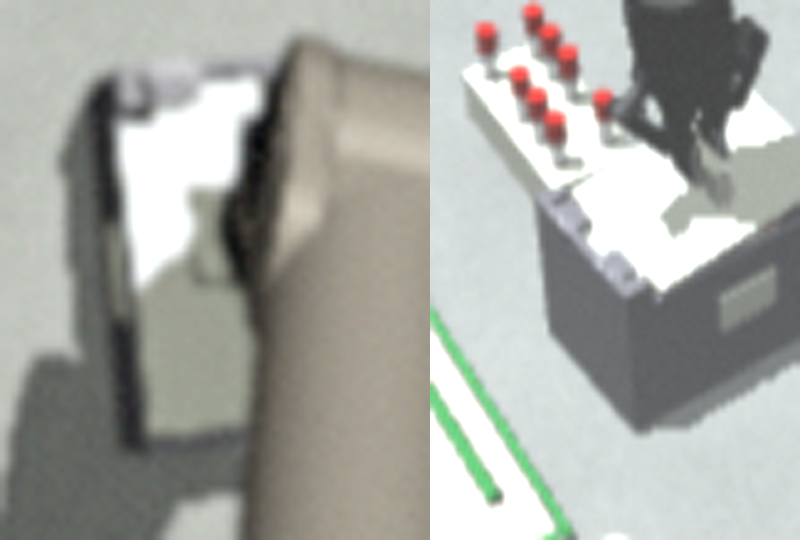

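```bash
python3 -m jog '0 0 -3 -0.7 5.5 0 0;0 0 -3 -0.7 5.5 0 0;0 0 0 0 0 0 0;0 0 0 0 0 0 0;0 0 0 0 0 0 0'; python3 lid.py 90 112 0
```

```text
clock: 61.88
tcp_pos: [0.5426, -0.3123, 0.1294]
orientation: [-1.569, -0.082, 0.085]
contact_force: [0.2, -0.4, -3.9]
grip_width: 0.0131
t 61.88 tcp [ 0.5426 -0.3123  0.1294] F [ 0.2 -0.4 -3.9] w 0.0131
[[ 0.994 -0.002 -0.106]
 [ 0.106  0.     0.994]
 [-0.002 -1.     0.   ]]
q [ 0.705  0.536 -0.384  1.745  0.245  0.91   0.324]
target [ 0.5431 -0.3121  0.1286] turn [-0.02  0.08 -0.11] now [0.5 0.8 0.1] after [0.5 0.8 0.1]
tip box xyz mm [ 89.5   0.  112.6] back [-92.5  -0.2 112.9] alpha 0.11
```

Press down gently until contact, then release.

```bash
python3 -m jog '0 0 0 0 1 0 0;0 0 0 0 1 0 0;0 0 0 0 0 0 0;0 0 0 0 0 0 0;0 0 0 0 0 0 0'; python3 lid.py 90 112 0
```

```text
clock: 62.3
tcp_pos: [0.5429, -0.3123, 0.1287]
orientation: [-1.57, -0.083, 0.084]
contact_force: [-3.6, 1.9, 8.8]
grip_width: 0.013
t 62.3 tcp [ 0.5429 -0.3123  0.1287] F [-3.6  1.9  8.8] w 0.013
[[ 0.994 -0.001 -0.106]
 [ 0.106 -0.     0.994]
 [-0.001 -1.    -0.   ]]
q [ 0.705  0.536 -0.384  1.746  0.246  0.908  0.324]
target [ 0.5431 -0.3121  0.1286] turn [ 0.02  0.08 -0.05] now [0.2 0.1 0.1] after [0.2 0.1 0.1]
tip box xyz mm [ 89.8   0.  112. ] back [-92.2  -0.2 112.1] alpha 0.05
```

```bash
python3 -m jog '0 0 0 0 -1 0 0.4;0 0 0 0 0 0 0.4;0 0 0 0 0 0 0.4;0 0 0 0 0 0 0.4;0 0 0 0 0 0 0.4'; python3 -m jog '0 0 0 0 -10 0 0.4;0 0 0 0 -20 0 0.4;0 0 0 0 -30 0 0.4;0 0 0 0 -30 0 0.4;0 0 0 0 -30 0 0.4';python3 -m jog '0 0 0 0 0 35 0.4;0 0 0 0 0 38 0.4;0 0 0 0 0 38 0.4;0 0 0 0 0 38 0.4;0 0 0 0 0 38 0.4'|head -2;python3 -m jog '0 0 0 0 0 38 0.4;0 0 0 0 0 38 0.4;0 0 0 0 0 38 0.4;0 0 0 0 0 0 0.4;0 0 0 0 0 0 0.4'; python3 boxv.py w7.png; python3 lidv.py|head -40
python3 - <<'E'
from h import *
grab('scene','end.png')
E
```

```text
clock: 62.72
tcp_pos: [0.5422, -0.3124, 0.128]
orientation: [-1.569, -0.082, 0.084]
contact_force: [0.0, -0.4, 0.2]
grip_width: 0.0342
clock: 63.13
tcp_pos: [0.542, -0.3123, 0.2501]
orientation: [-1.569, -0.082, 0.084]
contact_force: [0.5, -1.0, 0.5]
grip_width: 0.0344
clock: 63.55
tcp_pos: [0.5221, -0.1249, 0.2491]
clock: 63.97
tcp_pos: [0.5104, -0.0105, 0.2493]
orientation: [-1.569, -0.087, 0.087]
contact_force: [0.0, -1.0, 0.2]
grip_width: 0.0341
top 1707
-100 74 y -62.0 57.0 z [110. 119. 124.]
-88 100 y -60.0 60.0 z [108. 117. 121.]
-76 103 y -61.0 61.0 z [113. 117. 122.]
-64 104 y -62.0 61.0 z [112. 118. 122.]
-52 103 y -63.0 61.0 z [113. 118. 122.]
-40 101 y -60.0 60.0 z [112. 117. 122.]
-28 102 y -63.0 61.0 z [111. 117. 121.]
-16 103 y -63.0 60.0 z [113. 119. 155.]
-4 100 y -60.0 60.0 z [113. 119. 153.]
8 103 y -62.0 61.0 z [113. 119. 122.]
20 102 y -63.0 61.0 z [113. 117. 121.]
32 101 y -60.0 61.0 z [113. 117. 121.]
44 100 y -61.0 60.0 z [112. 117. 122.]
56 103 y -61.0 61.0 z [112. 118. 123.]
68 94 y -61.0 61.0 z [112. 117. 122.]
80 82 y -62.0 57.0 z [114. 120. 133.]
92 96 y -59.0 61.0 z [112. 129. 135.]
104 36 y -60.0 61.0 z [124. 130. 134.]
scene 1239
-100 73 y -61.0 62.0 z [112. 119. 123.]
-88 51 y -58.0 65.0 z [115. 118. 121.]
-76 74 y -63.0 62.0 z [115. 118. 121.]
-64 74 y -62.0 62.0 z [115. 118. 122.]
-52 74 y -60.0 59.0 z [115. 118. 121.]
-40 55 y -61.0 62.0 z [116. 118. 121.]
-28 31 y -62.0 60.0 z [115. 117. 121.]
-16 58 y -60.0 59.0 z [116. 123. 154.]
-4 149 y -62.0 61.0 z [116. 126. 153.]
8 72 y -60.0 60.0 z [114. 118. 121.]
20 80 y -59.0 62.0 z [115. 118. 121.]
32 71 y -63.0 61.0 z [115. 118. 122.]
44 78 y -61.0 60.0 z [115. 118. 122.]
56 78 y -63.0 62.0 z [115. 118. 121.]
68 76 y -59.0 61.0 z [115. 118. 121.]
80 44 y -57.0 53.0 z [116. 127. 133.]
92 64 y -59.0 60.0 z [128. 132. 134.]
104 37 y -63.0 55.0 z [120. 129. 134.]
```

View pics/w7.png

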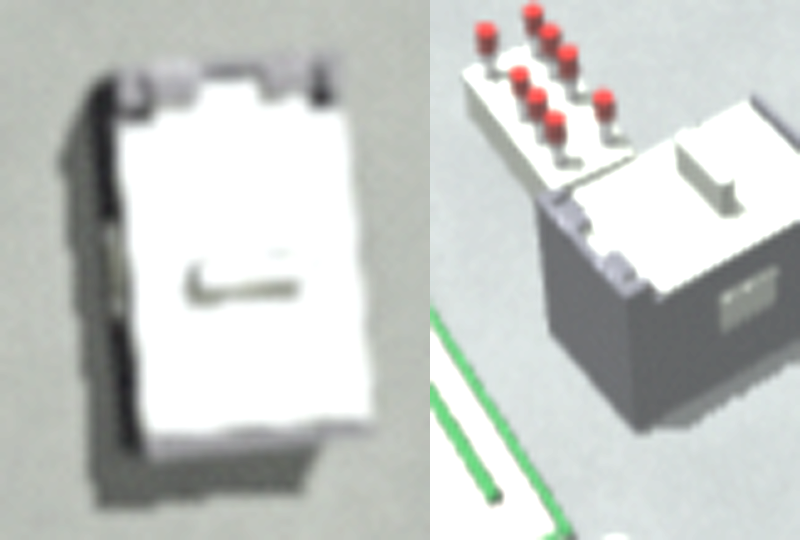

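View pics/end.png

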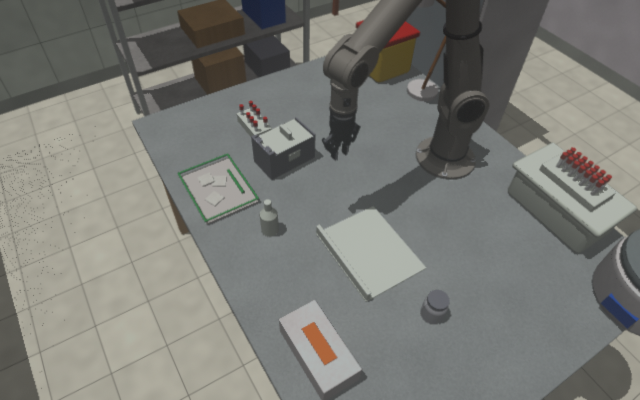

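The pictures show the lid flat. Its top reads 117–118 mm along the whole length (112 mm rim plus 6 mm plate), the tongue is under both claws, and the near edge is inside the lip. The board is empty and the bystanders are where they were, with the robot clear, so I am handing in.

```bash
python3 -c "
from bench import r
print(r.hand_in())"
```

```text
the job is handed in; nothing more can be done
None
```

I stood all three containers up along the back wall, put one upright in each bay of the box, closed the lid and handed the job in at about 64 s of the 210 s.

**Standing them up:** All three stood together at the wall, with ball centres measured 87–91 mm high and at x of about 0.60 m, before I moved any of them. The first container slipped in the grip during the lift and had to be straightened and moved closer to the wall. That one pressed against the wall at up to about 16 N.

**Loading the box:** The containers went in as A to bay 2, C to bay 1 and B to bay 0. Pictures after each placing showed the balls standing upright in their bays.

**Closing the lid:** The lid had been knocked about 3 cm aside during the run, so I measured it again before gripping it. I hooked the tongue under both claws at a 20° tilt, swung it down and pressed it at about 9 N.

**Last checks:**
- **Lid:** the top reads 117–118 mm along its whole length in both cameras, which matches the rim plus the 6 mm plate. The tongue is under both claws and the near edge is inside the lip by about 4 mm.
- **Bystanders:** they look untouched in the last scene picture, but I did not measure them again.
- **Robot:** it was clear of everything when I handed in.
- **Measurement offset:** early ball heights came out 6–9 mm too high in triangulation, because only part of each ball was visible. The depth readings agreed with the sizes given, so I used those.

No check failed at the end.

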